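# Gauge a neck-rest socket and fit the post that brings its saddle level

## Task

Get the neck cradle ready for a guitar neck: with the steel depth rod held upright, feel for the bottom of the empty blind socket to learn its depth, and hang the rod back in its hole in the tool stand. Then, of the four rest posts in the rack, stand in the socket the one that brings its saddle nearest to level with the saddle already fitted (the levelling screw takes up the small difference later), upright, lowered gently to the bottom and not dropped, its groove in line with the fitted one. Leave the other posts standing in the rack and do not disturb the bottle, tin and clamp.

Things in the scene. Friction and masses are not known exactly. Their poses are not given: they have to be found in the camera images.
- cradle: Fixed neck cradle: a dark hardwood baseboard 260 x 100 x 18 mm carrying two square blocks 88 x 88 mm whose tops are 100 mm above the bench. Origin at the middle of the baseboard's underside, on the bench; x is the neck line, running along the board from the block with the empty socket (at x = -80 mm) to the block with the fitted rest (at x = +80 mm); z up.
- socket (a point): Centre of the mouth of the empty blind socket, in the cradle block's top face (100 mm above the bench). A round vertical bore of 32 mm diameter; its floor is a flat steel levelling stop that the last job left anywhere from 35 to 80 mm below the mouth. The stop is self-locking: neither rod nor post pushes it down. How deep it is cannot be read from outside.
- rest: The rest already fitted in the cradle's other block, locked: a post with the same saddle head as the loose posts. Its x axis is its groove, in line with the cradle's x axis. Origin on its axis inside the block, 120 mm below the seat.
- rest_seat (a point): Middle of the cork seat (bottom of the groove) of the fitted rest: the level to match. 65 to 80 mm above the socket mouth; the height differs from start to start.
- rack: Fixed plywood rack 180 x 180 x 40 mm with four round wells, 31 mm wide and 30 mm deep (floors 10 mm above the bench), at x, y = +-50 mm from its centre; one rest post stands upright in each, in any order and turned by any small angle. Origin at the centre of its underside. The rack and the tool stand may change sides.
- stand: Fixed dark wooden tool stand, 64 mm (x) x 170 mm (y), its top board 15 mm thick with its upper face 115 mm above the bench. The depth rod hangs in the middle hole; the wooden handles of two files (24 mm across, up to 55 mm above the board) stand fixed at y = +-50 mm, so the rod is best gripped by fingers closing along the stand's x axis. Origin at the centre of its underside.
- stand_hole (a point): Centre of the upper edge of the rod's through hole (16 mm diameter) in the stand's top board, 115 mm above the bench.
- rod: Steel depth rod, 166 mm long, 120 g, hanging upright by its collar: a straight 8 mm rod 100 mm long, a 26 mm collar 6 mm thick above it, then a round grooved metal handle 20 mm in diameter and 60 mm long (106 to 166 mm above the tip). Origin at the middle of its lower tip, z up the rod.
- glue: Bystander: white glue bottle, 60 mm across, 150 mm tall, loose. Origin at the centre of its underside.
- oil: Bystander: metal tin, 70 mm across, 80 mm tall, loose. Origin at the centre of its underside.
- clamp: Bystander: wooden cam clamp lying flat, about 210 x 100 x 30 mm, loose. Origin under its steel bar's middle.
- post_a: Loose wooden rest post, 100 mm from its flat foot to its seat: round stem 26 mm in diameter (foot chamfered 3 mm) with a saddle head on top, 26 mm along x and 60 mm along y, reaching from 24 mm below the seat to the seat, with a 12 mm wide horn at each end in y standing 13 mm above the seat. The head is gripped across its 26 mm (fingers closing along x). Mass about 75 g. Origin at the centre of the foot, z up the stem, x along the groove.
- seat_a (a point): Middle of the cork seat of the 100 mm post, on its axis 100 mm above the foot.
- post_b: Loose wooden rest post, 120 mm from its flat foot to its seat: round stem 26 mm in diameter (foot chamfered 3 mm) with a saddle head on top, 26 mm along x and 60 mm along y, reaching from 24 mm below the seat to the seat, with a 12 mm wide horn at each end in y standing 13 mm above the seat. The head is gripped across its 26 mm (fingers closing along x). Mass about 84 g. Origin at the centre of the foot, z up the stem, x along the groove.
- seat_b (a point): Middle of the cork seat of the 120 mm post, on its axis 120 mm above the foot.
- post_c: Loose wooden rest post, 140 mm from its flat foot to its seat: round stem 26 mm in diameter (foot chamfered 3 mm) with a saddle head on top, 26 mm along x and 60 mm along y, reaching from 24 mm below the seat to the seat, with a 12 mm wide horn at each end in y standing 13 mm above the seat. The head is gripped across its 26 mm (fingers closing along x). Mass about 93 g. Origin at the centre of the foot, z up the stem, x along the groove.
- seat_c (a point): Middle of the cork seat of the 140 mm post, on its axis 140 mm above the foot.
- post_d: Loose wooden rest post, 160 mm from its flat foot to its seat: round stem 26 mm in diameter (foot chamfered 3 mm) with a saddle head on top, 26 mm along x and 60 mm along y, reaching from 24 mm below the seat to the seat, with a 12 mm wide horn at each end in y standing 13 mm above the seat. The head is gripped across its 26 mm (fingers closing along x). Mass about 102 g. Origin at the centre of the foot, z up the stem, x along the groove.
- seat_d (a point): Middle of the cork seat of the 160 mm post, on its axis 160 mm above the foot.
Mind the look-alikes: they are no part of the job. Of the things shaped like the rod, the steel one is meant.

How it is judged:
By the outcome, as a careful person would: the job done as asked, in the order asked, and still so for the second after the job is handed in, with the robot touching nothing.
It also fails if it takes over 72 s, if anything falls off the work surface, if the arm or the gripper's body presses on something with over 40 N, if the wrist force passes 120 N, or if a joint passes its speed limit or range.

## Robot

A 7-joint arm with a two-finger parallel gripper is mounted at the origin on the work surface. World frame = base frame: x ahead of the robot, y to its left, z up, the work surface at z = 0. Lengths are in m, angles in rad, forces in N, time in s.
With the tool pointing down it reaches from about 0.4 to 0.85 m from the base axis. Payload 4.5 kg.
Tool frame: the origin (TCP) lies on the centre line of the jaws, within the pads' length; the fingertips stand 25 mm ahead of it and the grasp point (between the pads) lies 6 mm ahead of it; z points along the fingers, y is the direction in which the jaws open and shut (so a half turn about z gives the same grasp; the last joint's range is limited). The gripper opens to 88 mm and grips with 3 to 60 N. Pads are 18 mm wide; open, the fingers measure 123 mm over their backs; the gripper's body (75 mm by 187 mm) begins 45 mm behind the grasp point.
Start: joints at [1.288, 0.689, -0.195, 1.565, 0.157, 0.902, -0.215], TCP at [0.195, -0.594, 0.264] pointing down, gripper open.
Joint ranges: [-3.01, 3.01], [-0.46, 2.08], [-1.47, 1.51], [0.13, 2.56], [-1, 4.14], [0.04, 2.09], [-2.66, 2.66]. Speed limits (rad/s): [2.57, 2.57, 3.14, 3.14, 3.14, 3.14, 3.14].

## Interface

Orientations are given as a unit quaternion [x, y, z, w].
In Python, from plant import r, eyes gives the robot as it stands.
- The arm moves only by the tool servo_tool, never from a script. Its argument "deltas" is a list of rows, each an object of numbers: "dx", "dy", "dz": the shift along the tool's x, y, z in units of 60 mm (1.0 is 60 mm); "ax", "ay", "az": the turn, a rotation vector about the tool's x, y, z in units of 6 degrees (1.0 is 6 degrees); "hand": the finger opening in mm, from 0 to 88.1. A call has 1 to 10 rows; each row is the pose to reach, as a shift and turn from the pose commanded when the call began, along the tool's axes at that moment; what a row does not reach only later rows make up. A row lasts 1/8 s, in which the tool goes at most 62.5 mm and 10.7 degrees, less where a joint would pass 70% of its speed; a pose out of reach is approached as far as the arm can. A call with a gripper value outside its range is refused whole. The fingers move at their own pace and stop on an object; "newtons" is the grip in N (left out, the last holds). Time passes only in rows, so rows that repeat a pose let the fingers close. It gives the time, the measured TCP pose, the force and the opening at its end, in the units of the state.
- r.get_state(): the state, without advancing time (a new reading comes with each control period).
- eyes.snapshot(name): name is "scene" or "top" or "wrist"; returns (picture, depth): 480x640x3 uint8, red, green, blue; 480x640 float32, m along the optical axis (not along the pixel's ray), 0 where there is no reading.
- eyes.camera_model(name): a dict with "fx", "fy", "cx", "cy" (pixels), "pose" (4x4, takes a point from camera to world coordinates). Camera axes: x right, y up, looking along -z (the intrinsics and any distortion apply to the point x, -y, -z); pixel columns grow to the right and rows downward; lengths in m; the calibration is good to about 2 mm. A picture is of the moment at which its call begins: read the wrist's pose just before it. camera_model takes no time and is no camera call; for the wrist camera it gives the pose at the moment of the call.
- r.finish_job(): hands the job in, once; it reports no verdict.
The state is a dict: "clock": time; "q": joint angles; "qd": joint speeds; "joint_torque": joint torques, N m; "tool_pos": TCP position; "eef_rot": TCP orientation; "contact_force": force on the tool from outside, world axes, zero at the start; "moment": the same for the moment, N m; "opening": opening from 0.0 (shut) to 1.0 (fully open).
Only numpy, scipy, OpenCV 4.12 (cv2) and the standard library are available. Lean on these libraries where they do the work, as an engineer would, in place of code of your own. Each camera call takes 0.05 s, during which the arm holds its last target.

## Working session

There is one attempt and no reset: what is moved stays moved. The work goes in short steps, Python scripts to look and compute and a tool call to move; the robot and the scene stay as the last step left them, time stands still between calls to the robot, and variables do not carry over. Pictures are saved under pics/ and viewed, and the job is handed in when it is done.

Besides the shell and the picture viewer there is one more tool, called after "Call:" in YAML: its name, and indented under it one key for each argument. servo_tool: Moves the arm, as the interface text tells. Its arguments: {"type":"object","properties":{"deltas":{"type":"array","items":{"type":"object","properties":{"dx":{"type":"number"},"dy":{"type":"number"},"dz":{"type":"number"},"ax":{"type":"number"},"ay":{"type":"number"},"az":{"type":"number"},"hand":{"type":"number"}}}},"newtons":{"type":"number"}},"required":["deltas"]}

```bash
ls; mkdir -p pics; cat > h.py <<'E'
import numpy as np, cv2
from plant import r, eyes
def snap(n,f):
    m=eyes.camera_model(n); p,d=eyes.snapshot(n)
    cv2.imwrite(f'pics/{f}.png',p[:,:,::-1]); np.savez(f'pics/{f}.npz',p=p,d=d,pose=m['pose'],k=[m['fx'],m['fy'],m['cx'],m['cy']])
    return m
def load(f): return np.load(f'pics/{f}.npz')
def pt(z,u,v,d=None):
    fx,fy,cx,cy=z['k']
    if d is None: d=z['d'][int(v),int(u)]
    c=np.array([(u-cx)/fx*d,-(v-cy)/fy*d,-d,1]); return (z['pose']@c)[:3]
def atz(z,u,v,h):
    a=pt(z,u,v,1.0); o=np.array(z['pose'])[:3,3]; return o+(a-o)*(h-o[2])/(a[2]-o[2])
def proj(z,P):
    fx,fy,cx,cy=z['k']; c=np.linalg.inv(z['pose'])@np.append(P,1); return cx+fx*c[0]/-c[2], cy-fy*c[1]/-c[2]
E
python3 - <<'E'
from h import *
s=r.get_state(); print(s)
for n in('scene','top','wrist'):
    m=snap(n,n+'0'); print(n,{k:(v if k!='pose' else np.round(v,3).tolist()) for k,v in m.items()})
E
```

```text
pics
{'clock': 0.0, 'q': array([ 1.28777639,  0.68999057, -0.19451378,  1.56635249,  0.15726083,
        0.90248042, -0.21509541]), 'qd': array([ 0.00074624, -0.00110867,  0.00170302,  0.00129065,  0.00026838,
       -0.00082648, -0.00036215]), 'joint_torque': array([-1.51689733e-04, -5.27563977e+01, -1.26701329e+00, -1.53429472e+01,
       -5.26516268e-02,  6.64979030e-03,  1.90863357e-04]), 'tool_pos': array([ 0.19449764, -0.59334494,  0.26290361]), 'eef_rot': array([ 9.87473764e-01,  1.57780594e-01, -1.95036352e-04, -9.01040640e-04]), 'contact_force': array([ 0.34049251, -0.24127815, -0.02019958]), 'moment': array([ 0.06220956, -0.03088599, -0.00839499]), 'opening': 0.9973654322347997}
scene {'fx': 481.7424703538677, 'fy': 481.7424703538677, 'cx': 321.749250240856, 'cy': 240.52239115637616, 'pose': [[-0.647, -0.43, 0.629, 1.196], [0.762, -0.378, 0.525, 0.555], [0.012, 0.82, 0.573, 0.705], [0.0, 0.0, 0.0, 1.0]]}
top {'fx': 529.077300693714, 'fy': 529.077300693714, 'cx': 328.5903941356599, 'cy': 249.77570476538747, 'pose': [[-0.024, 0.994, -0.102, 0.449], [-1.0, -0.025, -0.01, 0.04], [-0.012, 0.102, 0.995, 1.26], [0.0, 0.0, 0.0, 1.0]]}
wrist {'fx': 411.3291838640808, 'fy': 411.3291838640808, 'cx': 312.118786429474, 'cy': 243.35056940884033, 'pose': [[0.312, 0.904, 0.29, 0.271], [-0.95, 0.298, 0.093, -0.569], [-0.002, -0.305, 0.952, 0.383], [0.0, 0.0, 0.0, 1.0]]}
```

View pics/top0.png

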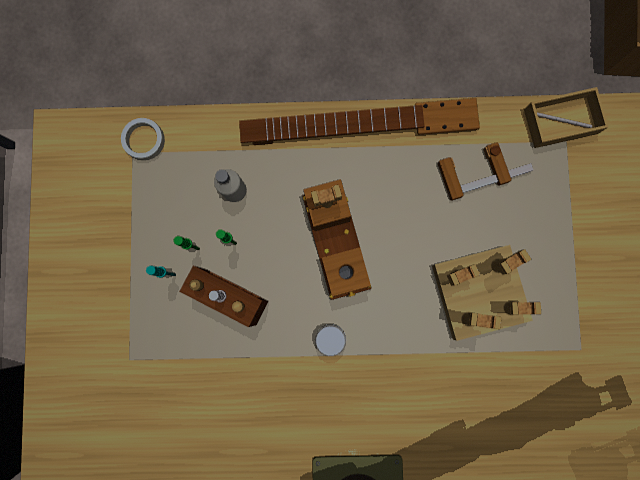

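View pics/scene0.png

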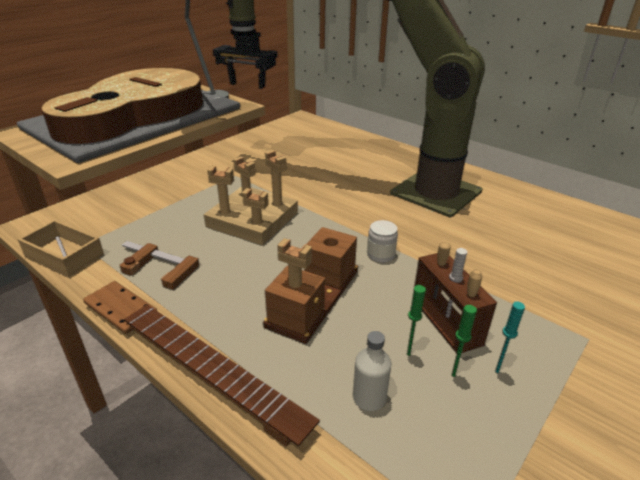

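```bash
python3 - <<'E'
from h import *
z=load('top0'); p=z['p'][:,:,::-1]
def crop(u,v,w,hh,s): return cv2.resize(p[v:v+hh,u:u+w],None,fx=s,fy=s,interpolation=cv2.INTER_CUBIC)
a=crop(140,220,150,120,5); b=crop(295,170,90,140,4); c=crop(425,240,125,105,6)
cv2.imwrite('pics/c1.png',a); cv2.imwrite('pics/c2.png',b); cv2.imwrite('pics/c3.png',c)
E
```

```text
(no output)
```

View pics/c1.png

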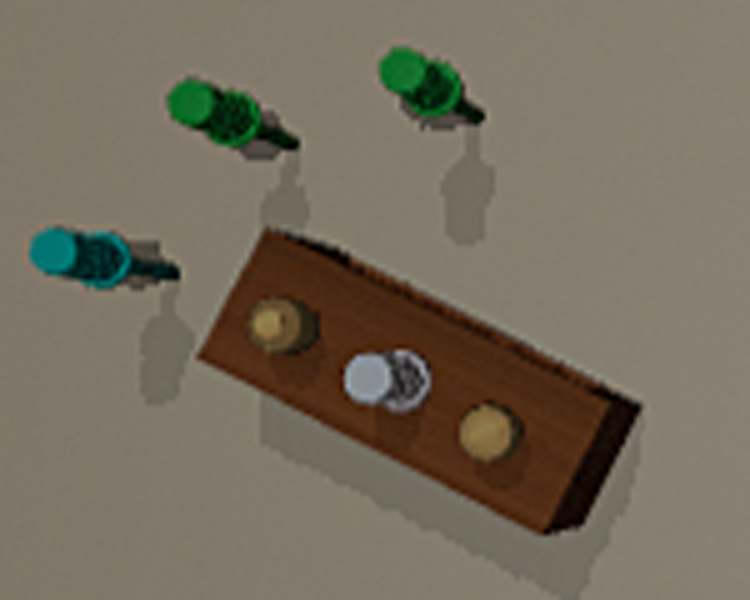

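View pics/c2.png

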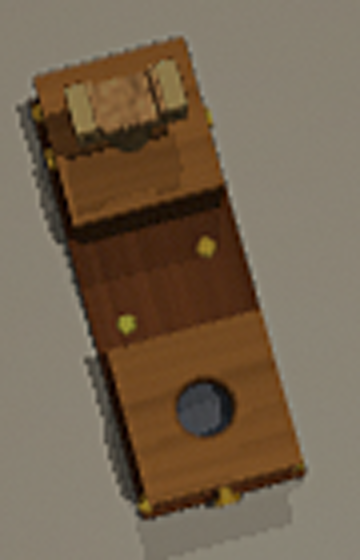

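View pics/c3.png

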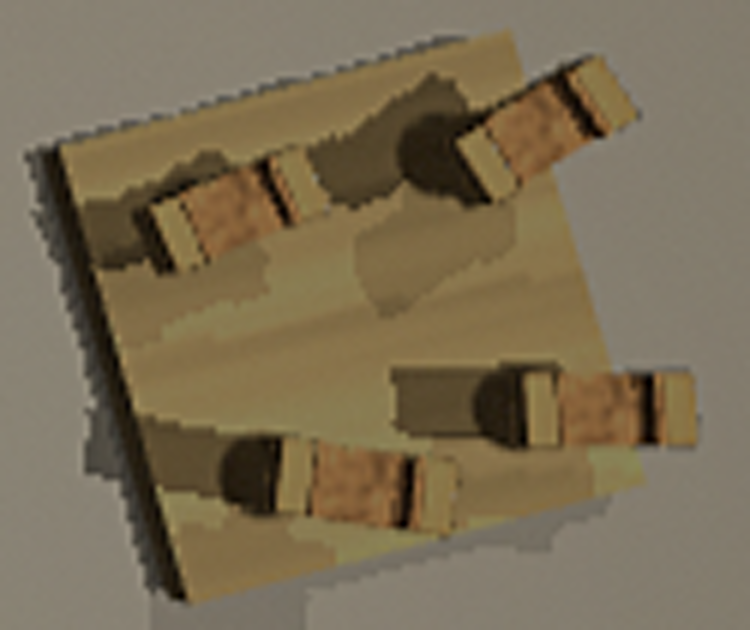

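```bash
python3 - <<'E'
from h import *
z=load('top0')
def show(n,u,v,h=None):
    print(n,(round(u,1),round(v,1)),'depth',np.round(pt(z,u,v),4), 'atz' if h else '', np.round(atz(z,u,v,h),4) if h else '')
f=lambda x,y:(140+(x+.5)/5-.5,220+(y+.5)/5-.5)
show('rodtop',*f(368,378),.181); show('collar',*f(405,380),.121)
show('file1',*f(268,323)); show('file2',*f(488,432))
for c in((266,230),(198,355),(545,533),(612,400)): show('standcorner',*f(*c),.115)
for c in((170,310),(330,390),(560,450),(420,320)): show('standtop',*f(*c),.115)
g=lambda x,y:(295+(x+.5)/4-.5,170+(y+.5)/4-.5)
show('socket',*g(206,407),.1)
show('sockblock c',*g(107,350),.1);show('c',*g(258,310),.1);show('c',*g(302,466),.1);show('c',*g(143,515),.1)
show('restblock c',*g(35,75),.1);show('c',*g(185,38),.1);show('c',*g(225,187),.1);show('c',*g(72,228),.1)
show('seat',*g(125,100)); show('horn1',*g(82,110)); show('horn2',*g(173,84))
show('blocktop',*g(130,370),.1)
k=lambda x,y:(425+(x+.5)/6-.5,240+(y+.5)/6-.5)
for n,s,h1,h2 in(('NW',(235,212),(180,237),(300,182)),('NE',(535,125),(488,165),(604,95)),('SW',(358,485),(294,477),(436,495)),('SE',(600,408),(541,408),(680,408))):
    show(n+' seat',*k(*s)); show(n+' h1',*k(*h1)); show(n+' h2',*k(*h2))
for c in((62,145),(510,30),(645,482),(187,602)): show('rackc',*k(*c),.04)
E
```

```text
rodtop (213.2, 295.2) depth [0.4487 0.0396 1.2603] atz [0.4725 0.2873 0.181 ]
collar (220.6, 295.6) depth [0.4717 0.2768 0.1596] atz [0.4725 0.2852 0.121 ]
file1 (193.2, 284.2) depth [0.4963 0.3311 0.1703]  
file2 (237.2, 306.0) depth [0.4494 0.2412 0.1664]  
standcorner (192.8, 265.6) depth [0.5481 0.3772 0.002 ] atz [0.5392 0.3469 0.115 ]
standcorner (179.2, 290.6) depth [ 0.4893  0.4101 -0.    ] atz [0.4856 0.3763 0.115 ]
standcorner (248.6, 326.2) depth [0.4058 0.226  0.1169] atz [0.4057 0.2264 0.115 ]
standcorner (262.0, 299.6) depth [0.4623 0.2022 0.0767] atz [0.4619 0.1969 0.115 ]
standtop (173.6, 281.6) depth [0.5109 0.4223 0.0043] atz [0.5054 0.3886 0.115 ]
standtop (205.6, 297.6) depth [0.4691 0.3187 0.1161] atz [0.4691 0.319  0.115 ]
standtop (251.6, 309.6) depth [0.441  0.2194 0.116 ] atz [0.441  0.2196 0.115 ]
standtop (223.6, 283.6) depth [0.4985 0.2804 0.1126] atz [0.4984 0.2799 0.115 ]
socket (346.1, 271.4) depth [0.5213 0.0127 0.0666] atz [0.5193 0.0134 0.1   ]
sockblock c (321.4, 257.1) depth [0.5596 0.069  0.0153] atz [0.552 0.067 0.1  ]
c (359.1, 247.1) depth [ 0.
[... 1082 characters left out ...]
.3565  0.1651]  
SW seat (484.2, 320.4) depth [ 0.4082 -0.263   0.1716]  
SW h1 (473.6, 319.1) depth [ 0.4119 -0.2381  0.1847]  
SW h2 (497.2, 322.1) depth [ 0.4046 -0.2861  0.1815]  
SE seat (524.6, 307.6) depth [ 0.4316 -0.3597  0.1335]  
SE h1 (514.8, 307.6) depth [ 0.4323 -0.3348  0.1461]  
SE h2 (537.9, 307.6) depth [ 0.4311 -0.3839  0.1434]  
rackc (434.9, 263.8) depth [ 0.5384 -0.201  -0.0014] atz [ 0.5355 -0.1931  0.04  ]
rackc (509.6, 244.6) depth [ 5.798e-01 -3.806e-01 -2.000e-04] atz [ 0.5756 -0.3672  0.04  ]
rackc (532.1, 319.9) depth [ 4.004e-01 -4.226e-01  4.000e-04] atz [ 0.4019 -0.4081  0.04  ]
rackc (455.8, 339.9) depth [ 0.3605 -0.2341  0.0336] atz [ 0.3609 -0.2326  0.04  ]
```

```bash
cat >> h.py <<'E'
from scipy.spatial.transform import Rotation as R
def goto(P,yaw=None,s=None):
    """print deltas to TCP pos P, tool-down with yaw theta (deg)"""
    s=s or r.get_state(); Q=R.from_quat(s['eef_rot']); d=Q.inv().apply(np.array(P)-s['tool_pos'])/.06
    yc=Q.as_matrix()[:,0]; yc=np.degrees(np.arctan2(yc[1],yc[0]))
    if yaw is None: yaw=yc
    T=R.from_euler('z',yaw,degrees=True)*R.from_euler('x',180,degrees=True)
    a=np.degrees((Q.inv()*T).as_rotvec())/6
    print('t',round(s['clock'],2),'pos',np.round(s['tool_pos'],4),'yaw',round(yc,2),'q',np.round(s['q'],2),'F',np.round(s['contact_force'],2))
    print('  -> d',np.round(d,3),'a',np.round(a,3))
E
python3 - <<'E'
from h import *
goto([.56,.02,.36],62.4)
E
```

```text
t 0.15 pos [ 0.1945 -0.5935  0.2631] yaw 18.15 q [ 1.29  0.69 -0.19  1.57  0.16  0.9  -0.22] F [ 0.64 -0.18  0.58]
  -> d [ 8.974 -7.82  -1.606] a [-1.300e-02 -4.000e-03 -7.374e+00]
```

Call:
servo_tool:
  deltas:
    - {"dx": 4.5,"dy": -3.9,"dz": -1.6,"az": -3.7,"hand": 60}
    - {"dx": 8.97,"dy": -7.82,"dz": -1.6,"az": -7.37,"hand": 60}
    - {"dx": 8.97,"dy": -7.82,"dz": -1.6,"az": -7.37,"hand": 60}
    - {"dx": 8.97,"dy": -7.82,"dz": -1.6,"az": -7.37,"hand": 60}
    - {"dx": 8.97,"dy": -7.82,"dz": -1.6,"az": -7.37,"hand": 60}
    - {"dx": 8.97,"dy": -7.82,"dz": -1.6,"az": -7.37,"hand": 60}
    - {"dx": 8.97,"dy": -7.82,"dz": -1.6,"az": -7.37,"hand": 60}
    - {"dx": 8.97,"dy": -7.82,"dz": -1.6,"az": -7.37,"hand": 60}
    - {"dx": 8.97,"dy": -7.82,"dz": -1.6,"az": -7.37,"hand": 60}
    - {"dx": 8.97,"dy": -7.82,"dz": -1.6,"az": -7.37,"hand": 60}

```text
schema error: expected keys dx, dy, dz, ax, ay, az, hand
```

Call:
servo_tool:
  deltas:
    - {"dx": 4.5,"dy": -3.9,"dz": -1.6,"ax": 0,"ay": 0,"az": -3.7,"hand": 60}
    - {"dx": 8.97,"dy": -7.82,"dz": -1.6,"ax": 0,"ay": 0,"az": -7.37,"hand": 60}
    - {"dx": 8.97,"dy": -7.82,"dz": -1.6,"ax": 0,"ay": 0,"az": -7.37,"hand": 60}
    - {"dx": 8.97,"dy": -7.82,"dz": -1.6,"ax": 0,"ay": 0,"az": -7.37,"hand": 60}
    - {"dx": 8.97,"dy": -7.82,"dz": -1.6,"ax": 0,"ay": 0,"az": -7.37,"hand": 60}
    - {"dx": 8.97,"dy": -7.82,"dz": -1.6,"ax": 0,"ay": 0,"az": -7.37,"hand": 60}
    - {"dx": 8.97,"dy": -7.82,"dz": -1.6,"ax": 0,"ay": 0,"az": -7.37,"hand": 60}
    - {"dx": 8.97,"dy": -7.82,"dz": -1.6,"ax": 0,"ay": 0,"az": -7.37,"hand": 60}
    - {"dx": 8.97,"dy": -7.82,"dz": -1.6,"ax": 0,"ay": 0,"az": -7.37,"hand": 60}
    - {"dx": 8.97,"dy": -7.82,"dz": -1.6,"ax": 0,"ay": 0,"az": -7.37,"hand": 60}

```text
clock: 1.4
tool_pos: [0.5119, -0.0607, 0.3483]
eef_rot: [0.856, 0.518, -0.0, 0.0]
contact_force: [1.1, -1.0, 0.3]
opening: 0.679
```

```bash
python3 - <<'E'
from h import *
goto([.57,.02,.38],62.4)
E
```

```text
t 1.4 pos [ 0.5119 -0.0607  0.3483] yaw 62.35 q [ 0.33  0.47 -0.46  1.77  0.25  0.97 -0.71] F [ 1.11 -1.05  0.27]
  -> d [ 1.641  0.234 -0.53 ] a [ 0.001  0.005 -0.008]
```

Call:
servo_tool:
  deltas:
    - {"dx": 1.64,"dy": 0.23,"dz": -0.53,"ax": 0,"ay": 0,"az": 0,"hand": 60}
    - {"dx": 1.64,"dy": 0.23,"dz": -0.53,"ax": 0,"ay": 0,"az": 0,"hand": 60}
    - {"dx": 1.64,"dy": 0.23,"dz": -0.53,"ax": 0,"ay": 0,"az": 0,"hand": 60}
    - {"dx": 1.64,"dy": 0.23,"dz": -0.53,"ax": 0,"ay": 0,"az": 0,"hand": 60}

```text
clock: 1.9
tool_pos: [0.5684, 0.0174, 0.3792]
eef_rot: [0.856, 0.517, -0.001, 0.0]
contact_force: [0.6, 0.3, 0.3]
opening: 0.68
```

```bash
python3 - <<'E'
from h import *
snap('wrist','w1'); goto([.4725,.286,.28],62.4)
E
```

```text
t 1.95 pos [0.5682 0.0168 0.3792] yaw 62.26 q [ 0.16  0.52 -0.46  1.56  0.25  1.12 -0.84] F [ 0.21 -0.41 -0.46]
  -> d [ 3.233 -3.499  1.649] a [-0.009  0.023 -0.023]
```

View pics/w1.png

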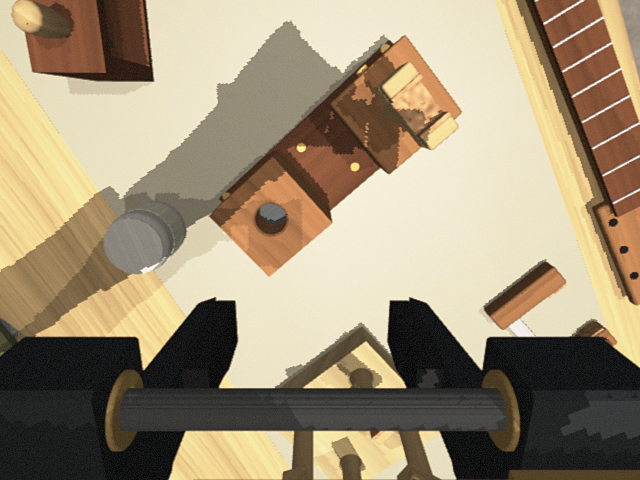

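```bash
python3 - <<'E'
from h import *
z=load('w1'); p=z['p'][:,:,::-1]
cv2.imwrite('pics/c4.png',cv2.resize(p[30:290,200:470],None,fx=2.9,fy=2.3*1.0,interpolation=cv2.INTER_CUBIC)[:600])
a=cv2.resize(p[170:280,205:340],None,fx=5,fy=5,interpolation=cv2.INTER_CUBIC);cv2.imwrite('pics/c4.png',a)
a=cv2.resize(p[30:180,325:470],None,fx=4,fy=4,interpolation=cv2.INTER_CUBIC);cv2.imwrite('pics/c5.png',a)
E
```

```text
(no output)
```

View pics/c4.png

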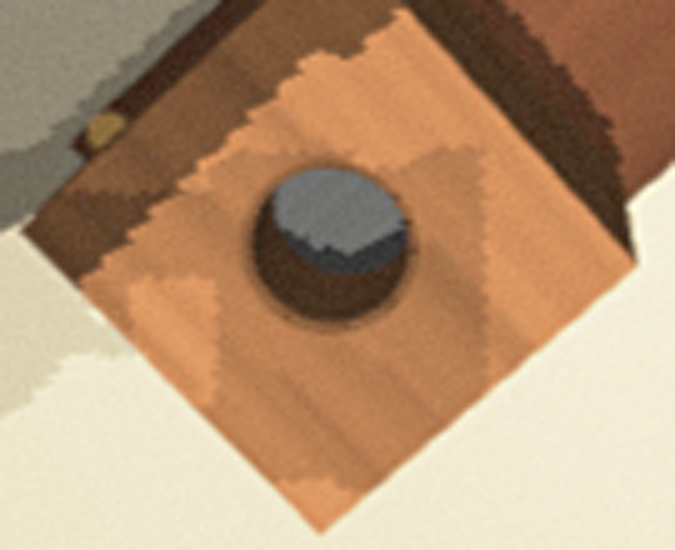

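View pics/c5.png

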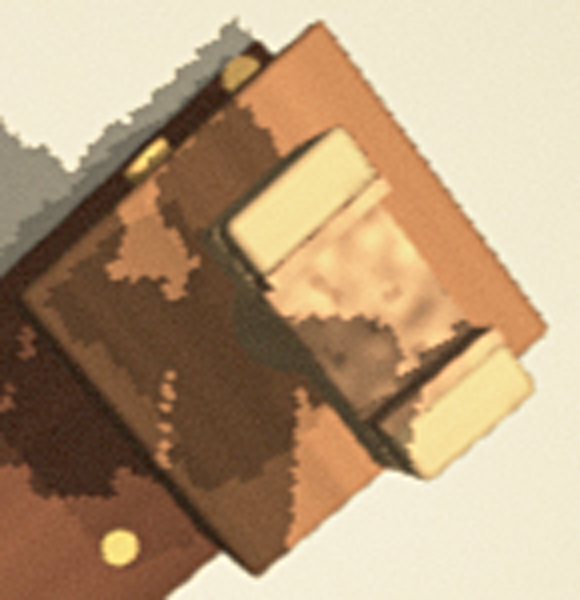

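```bash
python3 - <<'E'
from h import *
z=load('w1')
f=lambda x,y:(205+(x+.5)/5-.5,170+(y+.5)/5-.5)
g=lambda x,y:(325+(x+.5)/4-.5,30+(y+.5)/4-.5)
print('socket',atz(z,*f(332,246),.1))
C=[atz(z,*f(*c),.1) for c in((22,230),(405,8),(635,265),(320,533))]
print('block',np.round(C,4),np.mean(C,0))
for a,b in((0,1),(3,2)): d=C[b]-C[a]; print(np.linalg.norm(d),np.degrees(np.arctan2(d[1],d[0])))
C=[atz(z,*g(*c),.1) for c in((20,292),(320,20),(547,325),(257,577))]
print('rblock',np.round(C,4),np.mean(C,0))
for a,b in((0,1),(3,2)): d=C[b]-C[a]; print(np.linalg.norm(d),np.degrees(np.arctan2(d[1],d[0])))
def med(c,w=3,k=g):
    u,v=k(*c); u,v=round(u),round(v); P=np.array([pt(z,i,j) for i in range(u-w,u+w+1) for j in range(v-w,v+w+1) if z['d'][j,i]>0]); return np.median(P,0),P[:,2].std(), len(P)
print('seat',med((365,300),5)); print('horns',med((305,205)),med((470,415)))
print('blocktops',med((210,480)),med((345,80),2),med((330,450),k=f),med((500,120),k=f))
print('table',med((500,80)), med((600,450),k=f))
E
```

```text
socket [0.52181833 0.01639139 0.1       ]
block [[ 0.4686  0.0479  0.1   ]
 [ 0.5575  0.0511  0.1   ]
 [ 0.5737 -0.0152  0.1   ]
 [ 0.4892 -0.0364  0.1   ]] [0.52227392 0.01186594 0.1       ]
0.08898414767031235 2.067022167657996
0.08714917609203007 14.09508135327765
rblock [[0.6234 0.0873 0.1   ]
 [0.7071 0.1071 0.1   ]
 [0.7279 0.0245 0.1   ]
 [0.6447 0.0026 0.1   ]] [0.6757888  0.05538157 0.1       ]
0.08596571871174635 13.330219079211979
0.08600440865075165 14.728201427433913
seat (array([0.67609853, 0.05614459, 0.17669527]), np.float64(0.0007423873089103707), 121)
horns (array([0.67030331, 0.07707063, 0.18977241]), np.float64(0.0008023789597813089), 49) (array([0.68244158, 0.03099017, 0.18980194]), np.float64(0.000707253938944094), 49)
blocktops (array([0.64411987, 0.0281503 , 0.09903991]), np.float64(0.0007445720867753738), 48) (array([0.70757192, 0.09323794, 0.09850039]), np.float64(0.0007426931189896557), 25) (array([ 0.50006278, -0.02196592,  0.09902375]), np.float64(0.0009346322144091737), 49) (array([0.56363177, 0.02174195, 0.09873949]), np.float64(0.005721043647902553), 49)
table (array([ 7.70607975e-01,  7.44908569e-02, -4.44936469e-08]), np.float64(0.0010374315254850007), 49) (array([ 5.35361209e-01, -8.18060703e-02, -2.98176734e-04]), np.float64(0.0008402236163704956), 48)
```

Call:
servo_tool:
  deltas:
    - {"dx": 3.23,"dy": -3.5,"dz": 1.65,"ax": 0,"ay": 0,"az": 0,"hand": 60}
    - {"dx": 3.23,"dy": -3.5,"dz": 1.65,"ax": 0,"ay": 0,"az": 0,"hand": 60}
    - {"dx": 3.23,"dy": -3.5,"dz": 1.65,"ax": 0,"ay": 0,"az": 0,"hand": 60}
    - {"dx": 3.23,"dy": -3.5,"dz": 1.65,"ax": 0,"ay": 0,"az": 0,"hand": 60}
    - {"dx": 3.23,"dy": -3.5,"dz": 1.65,"ax": 0,"ay": 0,"az": 0,"hand": 60}
    - {"dx": 3.23,"dy": -3.5,"dz": 1.65,"ax": 0,"ay": 0,"az": 0,"hand": 60}
    - {"dx": 3.23,"dy": -3.5,"dz": 1.65,"ax": 0,"ay": 0,"az": 0,"hand": 60}

```text
clock: 2.82
tool_pos: [0.4735, 0.2854, 0.2807]
eef_rot: [0.856, 0.517, -0.001, 0.001]
contact_force: [0.2, 0.1, -0.1]
opening: 0.68
```

```bash
python3 - <<'E'
from h import *
snap('wrist','w2'); goto([.4725,.286,.28],62.4)
E
```

```text
t 2.88 pos [0.474  0.285  0.2809] yaw 62.16 q [-0.37  0.59 -0.43  1.76  0.31  0.86 -1.42] F [ 0.35  0.13 -0.12]
  -> d [ 0.003 -0.03   0.015] a [ 0.013  0.014 -0.039]
```

View pics/w2.png

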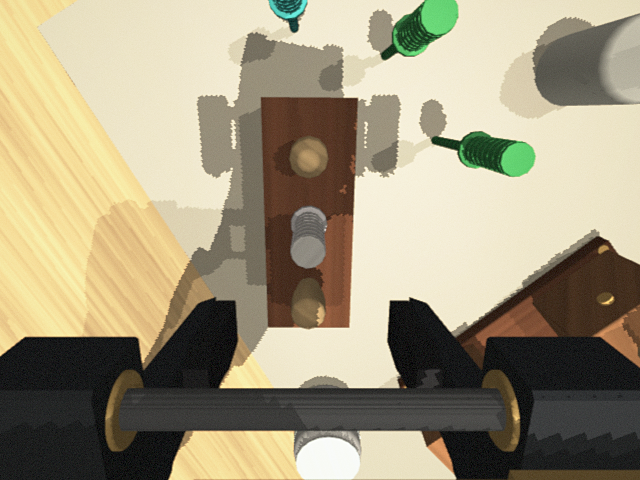

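```bash
python3 - <<'E'
from h import *
z=load('w2'); p=z['p'][:,:,::-1]
cv2.imwrite('pics/c6.png',cv2.resize(p[190:280,250:365],None,fx=6,fy=6,interpolation=cv2.INTER_CUBIC))
cv2.imwrite('pics/c7.png',cv2.resize(p[80:340,230:390],None,fx=2.3,fy=2.3,interpolation=cv2.INTER_CUBIC))
E
```

```text
(no output)
```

View pics/c6.png

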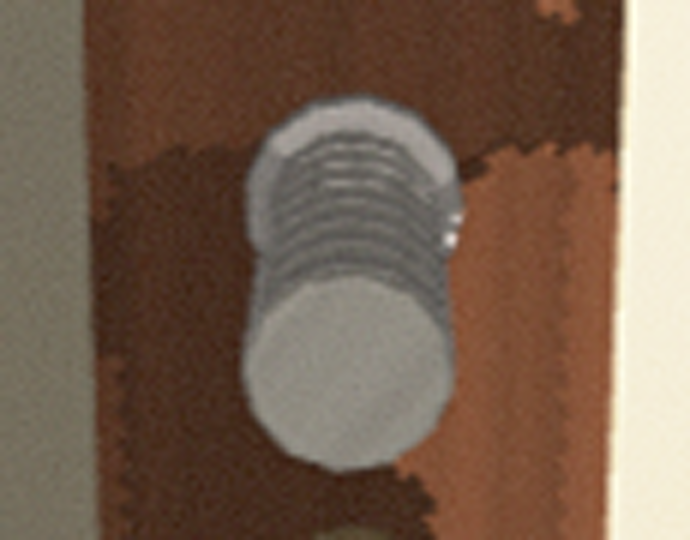

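```bash
python3 - <<'E'
from h import *
z=load('w2')
f=lambda x,y:(250+(x+.5)/6-.5,190+(y+.5)/6-.5)
print(atz(z,*f(349,372),.181),pt(z,*f(349,372)),atz(z,*f(354,200),.121))
A=[atz(z,u,v,.115) for u,v in((262,97),(357,98),(349,327),(268,327))]; print(np.round(A,4),np.mean(A,0))
for a,b in((0,3),(1,2)): d=A[a]-A[b]; print(np.degrees(np.arctan2(-d[0],d[1])),np.linalg.norm(d))
t=np.array(atz(z,*f(349,372),.181)); t[2]=.156+.006; goto(t,62.2)
E
```

```text
[0.47421123 0.29033861 0.181     ] [0.47391513 0.28981613 0.17925492] [0.47450895 0.29092036 0.121     ]
[[0.4865 0.379  0.115 ]
 [0.5413 0.3495 0.115 ]
 [0.4624 0.2006 0.115 ]
 [0.4065 0.23   0.115 ]] [0.47417007 0.28979607 0.115     ]
-28.25731677050317 0.16911698812965398
-27.912224124479998 0.16850083518199271
t 2.88 pos [0.474  0.285  0.2809] yaw 62.16 q [-0.37  0.59 -0.43  1.76  0.31  0.86 -1.42] F [ 0.35  0.13 -0.12]
  -> d [ 0.084 -0.041  1.981] a [ 0.013  0.014 -0.006]
```

Call:
servo_tool:
  deltas:
    - {"dx": 0.04,"dy": -0.03,"dz": 1.0,"ax": 0,"ay": 0,"az": 0,"hand": 60}
    - {"dx": 0.04,"dy": -0.03,"dz": 1.6,"ax": 0,"ay": 0,"az": 0,"hand": 60}
    - {"dx": 0.04,"dy": -0.03,"dz": 1.98,"ax": 0,"ay": 0,"az": 0,"hand": 50}
    - {"dx": 0.04,"dy": -0.03,"dz": 1.98,"ax": 0,"ay": 0,"az": 0,"hand": 40}
    - {"dx": 0.04,"dy": -0.03,"dz": 1.98,"ax": 0,"ay": 0,"az": 0,"hand": 30}
    - {"dx": 0.04,"dy": -0.03,"dz": 1.98,"ax": 0,"ay": 0,"az": 0,"hand": 24}
  newtons: 30

```text
clock: 3.62
tool_pos: [0.4734, 0.2906, 0.1634]
eef_rot: [0.856, 0.517, 0.001, 0.0]
contact_force: [-0.9, 0.4, 0.7]
opening: 0.274
```

```bash
python3 - <<'E'
from h import *
goto([.4735,.288,.162],62.2); print(r.get_state()['opening']*88.1); snap('wrist','w3')
E
```

```text
t 3.62 pos [0.4734 0.2906 0.1634] yaw 62.31 q [-0.43  0.76 -0.34  1.87  0.43  0.59 -1.53] F [-0.86  0.35  0.74]
  -> d [-0.037  0.021  0.023] a [ 0.013 -0.021  0.019]
24.180211315170325
```

View pics/w3.png

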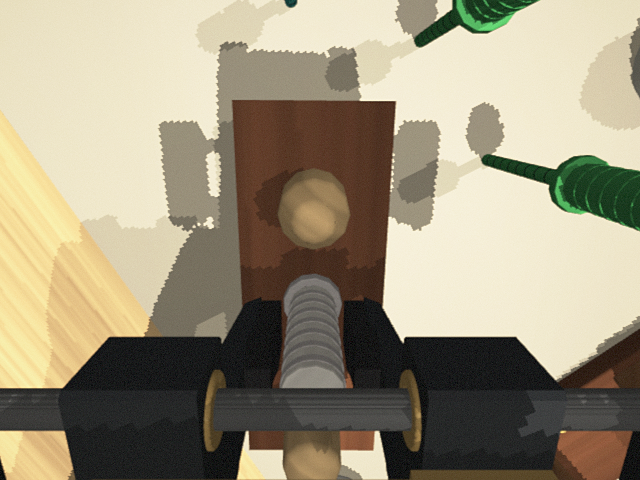

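Call:
servo_tool:
  deltas:
    - {"dx": 0,"dy": 0,"dz": 0,"ax": 0,"ay": 0,"az": 0,"hand": 19}
    - {"dx": 0,"dy": 0,"dz": 0,"ax": 0,"ay": 0,"az": 0,"hand": 12}
    - {"dx": 0,"dy": 0,"dz": 0,"ax": 0,"ay": 0,"az": 0,"hand": 5}
    - {"dx": 0,"dy": 0,"dz": 0,"ax": 0,"ay": 0,"az": 0,"hand": 5}
  newtons: 35

```text
clock: 4.18
tool_pos: [0.4729, 0.2907, 0.1629]
eef_rot: [0.856, 0.518, 0.001, 0.0]
contact_force: [0.7, -1.6, 7.1]
opening: 0.216
```

```bash
python3 - <<'E'
from h import *
s=r.get_state();print(s['opening']*88.1,s['contact_force'],s['moment'],s['tool_pos']); snap('wrist','w3b');goto([.4735,.288,.29],62.2)
E
```

```text
19.0175785756209 [ 0.70062827 -1.5881663   7.11151918] [-0.24547953 -0.06194495  0.01303153] [0.47294809 0.29070058 0.16286276]
t 4.22 pos [0.4729 0.2907 0.1629] yaw 62.36 q [-0.43  0.76 -0.34  1.87  0.43  0.59 -1.53] F [ 0.29 -0.57  6.57]
  -> d [-0.033  0.031 -2.119] a [ 0.011 -0.009  0.027]
```

View pics/w3b.png

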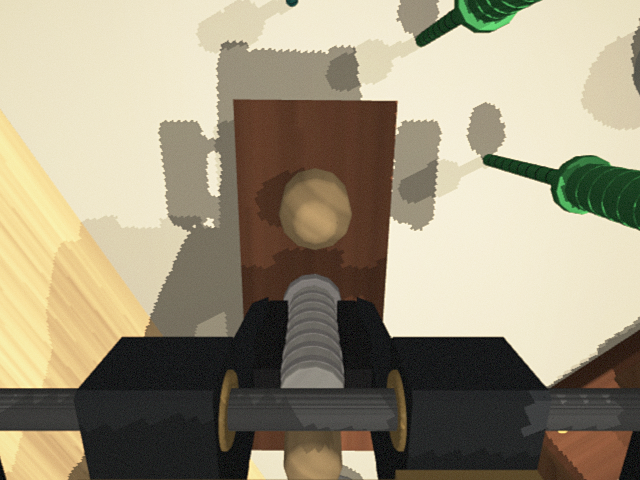

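Call:
servo_tool:
  deltas:
    - {"dx": 0,"dy": 0,"dz": -0.3,"ax": 0,"ay": 0,"az": 0,"hand": 5}
    - {"dx": 0,"dy": 0,"dz": -0.9,"ax": 0,"ay": 0,"az": 0,"hand": 5}
    - {"dx": 0,"dy": 0,"dz": -1.6,"ax": 0,"ay": 0,"az": 0,"hand": 5}
    - {"dx": 0,"dy": 0,"dz": -2.3,"ax": 0,"ay": 0,"az": 0,"hand": 5}
    - {"dx": 0,"dy": 0,"dz": -2.3,"ax": 0,"ay": 0,"az": 0,"hand": 5}

```text
clock: 4.85
tool_pos: [0.4735, 0.2919, 0.3029]
eef_rot: [0.855, 0.518, 0.003, -0.0]
contact_force: [0.8, -0.2, -0.8]
opening: 0.215
```

```bash
python3 - <<'E'
from h import *
s=r.get_state();print(s['opening']*88.1,s['contact_force'],s['moment'],s['tool_pos']); snap('wrist','w4');snap('scene','s4');goto([.5207,.0152,.30],62.2)
E
```

```text
18.933173628615076 [ 0.8119093  -0.18785134 -0.82567543] [-0.07306949 -0.02560152 -0.04010809] [0.47351161 0.2918584  0.30289027]
t 4.95 pos [0.4721 0.2901 0.2995] yaw 62.37 q [-0.36  0.57 -0.44  1.73  0.3   0.91 -1.42] F [ 0.22  0.78 -0.87]
  -> d [-3.683  2.843 -0.004] a [-0.001  0.01   0.029]
```

View pics/w4.png

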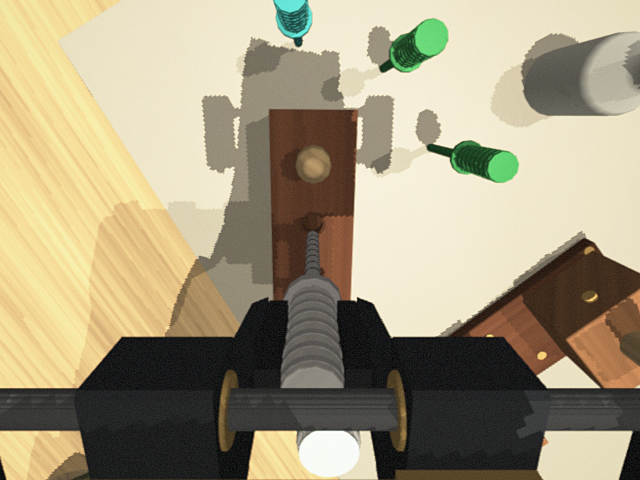

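View pics/s4.png

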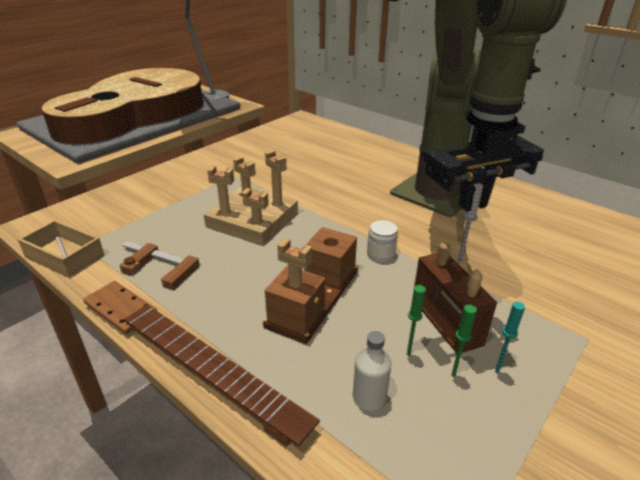

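```bash
python3 - <<'E'
from h import *
z=load('w4')
T=np.array([.4730,.2912,.301])
for d in(-.02,.04,.048,.148): print(d,proj(z,T-[0,0,d]))
z2=load('s4')
for d in(.048,.148): print(d,proj(z2,T-[0,0,d]))
p=z['p'][:,:,::-1];cv2.imwrite('pics/c8.png',cv2.resize(p[200:400,260:370],None,fx=3,fy=3,interpolation=cv2.INTER_CUBIC))
p=z2['p'][:,:,::-1];cv2.imwrite('pics/c9.png',cv2.resize(p[150:290,410:540],None,fx=4,fy=4,interpolation=cv2.INTER_CUBIC))
E
```

```text
-0.02 (np.float64(309.09785171988983), np.float64(398.39921479878507))
0.04 (np.float64(309.79472758180873), np.float64(307.5212950945644))
0.048 (np.float64(309.8553114630536), np.float64(299.6206955817896))
0.148 (np.float64(310.33575140311007), np.float64(236.96766843442228))
0.048 (np.float64(469.5007959723664), np.float64(217.80192449792503))
0.148 (np.float64(459.56810407065745), np.float64(262.6735194503948))
```

View pics/c8.png

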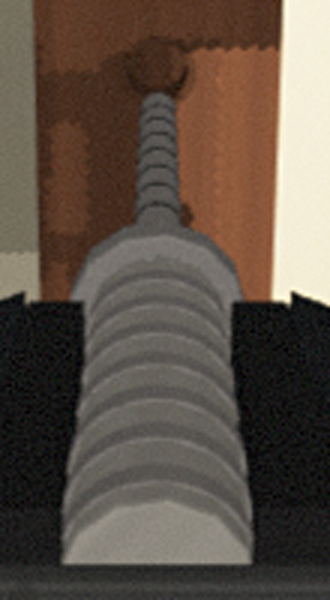

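View pics/c9.png

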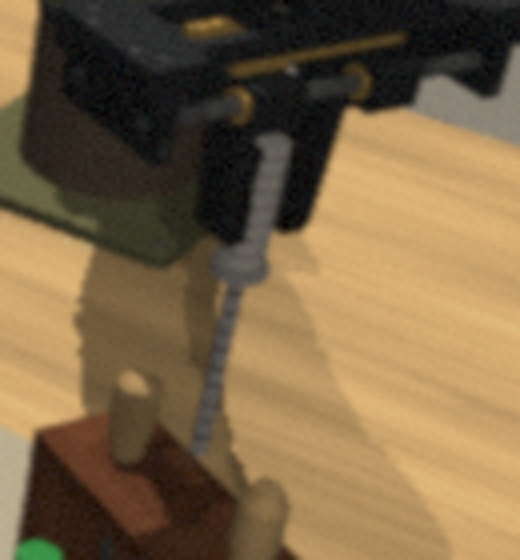

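Call:
servo_tool:
  deltas:
    - {"dx": -0.6,"dy": 0.46,"dz": 0,"ax": 0,"ay": 0,"az": 0,"hand": 5}
    - {"dx": -1.3,"dy": 1.0,"dz": 0,"ax": 0,"ay": 0,"az": 0,"hand": 5}
    - {"dx": -2.0,"dy": 1.55,"dz": 0,"ax": 0,"ay": 0,"az": 0,"hand": 5}
    - {"dx": -2.7,"dy": 2.1,"dz": 0,"ax": 0,"ay": 0,"az": 0,"hand": 5}
    - {"dx": -3.3,"dy": 2.55,"dz": 0,"ax": 0,"ay": 0,"az": 0,"hand": 5}
    - {"dx": -3.68,"dy": 2.84,"dz": 0.3,"ax": 0,"ay": 0,"az": 0,"hand": 5}
    - {"dx": -3.68,"dy": 2.84,"dz": 0.6,"ax": 0,"ay": 0,"az": 0,"hand": 5}
    - {"dx": -3.68,"dy": 2.84,"dz": 0.6,"ax": 0,"ay": 0,"az": 0,"hand": 5}

```text
clock: 5.95
tool_pos: [0.5191, 0.0153, 0.2615]
eef_rot: [0.856, 0.518, -0.003, -0.001]
contact_force: [-0.6, -0.3, -1.1]
opening: 0.217
```

```bash
python3 - <<'E'
from h import *
s=r.get_state(); snap('wrist','w5');goto([.5207,.0152,.264],62.2)
z=load('w5');p=z['p'][:,:,::-1];cv2.imwrite('pics/c10.png',cv2.resize(p[140:400,200:420],None,fx=2.3,fy=2.3,interpolation=cv2.INTER_CUBIC))
print(proj(z,s['tool_pos']-[0,0,.148]))
print(proj(z,[.5218,.0164,.1]))
E
```

```text
t 6.0 pos [0.5199 0.016  0.2626] yaw 62.41 q [ 0.16  0.58 -0.44  1.87  0.34  0.77 -0.95] F [ 0.1   1.18 -0.74]
  -> d [-0.006  0.018 -0.023] a [-0.032  0.018  0.035]
(np.float64(312.3060972890353), np.float64(234.6216467561436))
(np.float64(315.0712156808732), np.float64(226.09879758404594))
```

View pics/c10.png

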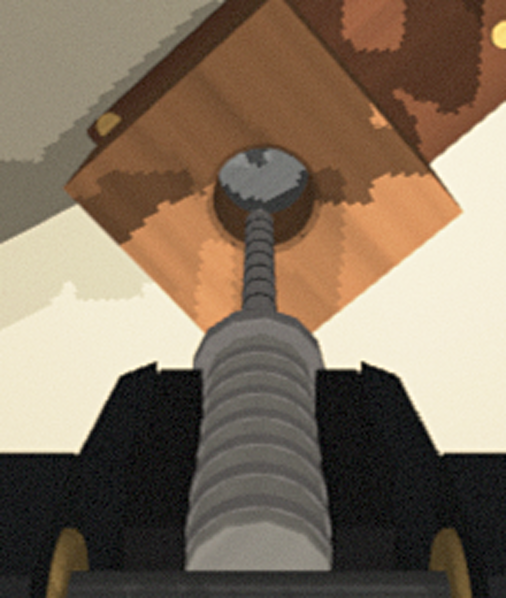

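```bash
python3 - <<'E'
from h import *
z=load('w5')
f=lambda x,y:(200+(x+.5)/2.3-.5,140+(y+.5)/2.3-.5)
a=atz(z,*f(258,212),.1145);b=atz(z,*f(265,195),.1); print(a,b,b-a, r.get_state()['tool_pos'])
Q=R.from_quat(r.get_state()['eef_rot']); print(Q.inv().apply(b-a)/.06)
E
```

```text
[0.51987208 0.01736972 0.1145    ] [0.52225556 0.01748613 0.1       ] [ 0.00238348  0.00011641 -0.0145    ] [0.5198792  0.01600184 0.26264537]
[0.02056765 0.03513085 0.24151064]
```

```bash
python3 - <<'E'
from h import *
for n,(u,v) in (('w1',(271,217)),('w1',(275,209)),('w5',(313,218)),('top0',(346,271))):
    z=load(n); print(n,[[round(float(pt(z,u+i,v+j)[2]),3) for i in(-6,-3,0,3,6)] for j in(-6,-3,0,3)])
E
```

```text
w1 [[0.061, 0.063, 0.062, 0.061, 0.061], [0.061, 0.06, 0.064, 0.062, 0.063], [0.06, 0.062, 0.061, 0.062, 0.062], [0.062, 0.062, 0.062, 0.062, 0.061]]
w1 [[0.098, 0.099, 0.099, 0.098, 0.099], [0.061, 0.061, 0.062, 0.061, 0.099], [0.062, 0.062, 0.061, 0.063, 0.061], [0.062, 0.061, 0.063, 0.061, 0.062]]
w5 [[0.061, 0.062, 0.062, 0.062, 0.062], [0.063, 0.063, 0.062, 0.062, 0.061], [0.062, 0.062, 0.062, 0.061, 0.062], [0.062, 0.061, 0.062, 0.061, 0.062]]
top0 [[0.103, 0.083, 0.064, 0.088, 0.099], [0.052, 0.064, 0.062, 0.062, 0.091], [0.065, 0.061, 0.067, 0.059, 0.063], [0.062, 0.065, 0.06, 0.066, 0.065]]
```

Call:
servo_tool:
  deltas:
    - {"dx": 0.02,"dy": 0.035,"dz": 0,"ax": 0,"ay": 0,"az": 0,"hand": 5}
    - {"dx": 0.02,"dy": 0.035,"dz": 0.15,"ax": 0,"ay": 0,"az": 0,"hand": 5}
    - {"dx": 0.02,"dy": 0.035,"dz": 0.3,"ax": 0,"ay": 0,"az": 0,"hand": 5}
    - {"dx": 0.02,"dy": 0.035,"dz": 0.45,"ax": 0,"ay": 0,"az": 0,"hand": 5}
    - {"dx": 0.02,"dy": 0.035,"dz": 0.6,"ax": 0,"ay": 0,"az": 0,"hand": 5}
    - {"dx": 0.02,"dy": 0.035,"dz": 0.6,"ax": 0,"ay": 0,"az": 0,"hand": 5}

```text
clock: 6.75
tool_pos: [0.5229, 0.0159, 0.2272]
eef_rot: [0.855, 0.518, -0.001, -0.0]
contact_force: [0.4, 0.2, -2.1]
opening: 0.216
```

Call:
servo_tool:
  deltas:
    - {"dx": 0,"dy": 0,"dz": 0.06,"ax": 0,"ay": 0,"az": 0,"hand": 5}
    - {"dx": 0,"dy": 0,"dz": 0.12,"ax": 0,"ay": 0,"az": 0,"hand": 5}
    - {"dx": 0,"dy": 0,"dz": 0.18,"ax": 0,"ay": 0,"az": 0,"hand": 5}
    - {"dx": 0,"dy": 0,"dz": 0.24,"ax": 0,"ay": 0,"az": 0,"hand": 5}
    - {"dx": 0,"dy": 0,"dz": 0.3,"ax": 0,"ay": 0,"az": 0,"hand": 5}

```text
clock: 7.38
tool_pos: [0.5237, 0.016, 0.2102]
eef_rot: [0.856, 0.518, 0.0, 0.0]
contact_force: [-1.3, -1.0, 22.8]
opening: 0.217
```

Call:
servo_tool:
  deltas:
    - {"dx": 0,"dy": 0,"dz": -0.04,"ax": 0,"ay": 0,"az": 0,"hand": 5}
    - {"dx": 0,"dy": 0,"dz": -0.04,"ax": 0,"ay": 0,"az": 0,"hand": 5}

```text
clock: 7.62
tool_pos: [0.5235, 0.016, 0.2126]
eef_rot: [0.855, 0.518, 0.0, 0.0]
contact_force: [0.4, 0.5, -1.7]
opening: 0.217
```

```bash
python3 - <<'E'
from h import *
s=r.get_state();print(s['opening']*88.1,s['contact_force'],s['moment'],s['tool_pos']); snap('wrist','w6'); snap('scene','s6')
z=load('w6');p=z['p'][:,:,::-1];cv2.imwrite('pics/c11.png',cv2.resize(p[140:400,200:420],None,fx=2.3,fy=2.3,interpolation=cv2.INTER_CUBIC))
p=load('s6')['p'][:,:,::-1];cv2.imwrite('pics/c12.png',cv2.resize(p[100:350,230:480],None,fx=2.3,fy=2.3,interpolation=cv2.INTER_CUBIC))
E
```

```text
19.128203550511206 [ 0.43530218  0.51855452 -1.71920525] [-0.05533803 -0.07093924 -0.00900972] [0.52348705 0.0159757  0.2125551 ]
```

View pics/c11.png

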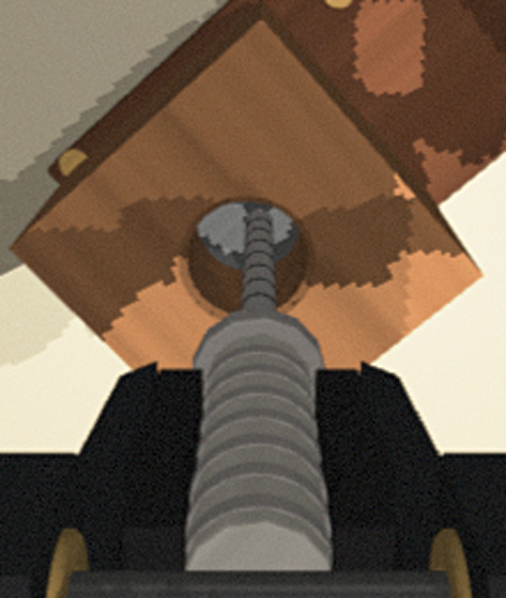

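View pics/c12.png

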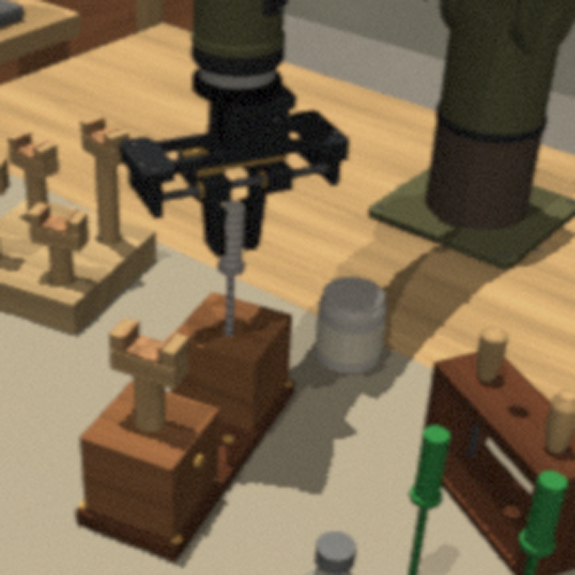

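Call:
servo_tool:
  deltas:
    - {"dx": -0.02,"dy": 0,"dz": 0.01,"ax": 0,"ay": 0,"az": 0,"hand": 5}
    - {"dx": -0.04,"dy": 0,"dz": 0.02,"ax": 0,"ay": 0,"az": 0,"hand": 5}
    - {"dx": -0.04,"dy": 0,"dz": 0.03,"ax": 0,"ay": 0,"az": 0,"hand": 5}
    - {"dx": -0.04,"dy": 0,"dz": 0.04,"ax": 0,"ay": 0,"az": 0,"hand": 5}

```text
clock: 8.22
tool_pos: [0.5224, 0.0139, 0.2104]
eef_rot: [0.856, 0.518, 0.0, 0.0]
contact_force: [-1.5, 0.2, 5.1]
opening: 0.213
```

Call:
servo_tool:
  deltas:
    - {"dx": 0,"dy": 0,"dz": 0.01,"ax": 0,"ay": 0,"az": 0,"hand": 5}
    - {"dx": 0,"dy": 0,"dz": 0.015,"ax": 0,"ay": 0,"az": 0,"hand": 5}
    - {"dx": 0,"dy": 0,"dz": 0.015,"ax": 0,"ay": 0,"az": 0,"hand": 5}

```text
clock: 8.6
tool_pos: [0.5227, 0.014, 0.2103]
eef_rot: [0.855, 0.518, 0.0, 0.0]
contact_force: [-1.4, 0.2, 9.6]
opening: 0.217
```

```bash
python3 - <<'E'
from h import *
goto([.4729,.2907,.30],62.36)
E
```

```text
t 8.6 pos [0.5227 0.014  0.2103] yaw 62.37 q [ 0.13  0.65 -0.39  1.92  0.4   0.64 -1.  ] F [-1.44  0.24  9.61]
  -> d [ 3.701 -2.871 -1.497] a [ 0.013 -0.003  0.002]
```

Call:
servo_tool:
  deltas:
    - {"dx": 0.03,"dy": 0,"dz": -0.3,"ax": 0,"ay": 0,"az": 0,"hand": 5}
    - {"dx": 0.03,"dy": 0,"dz": -0.8,"ax": 0,"ay": 0,"az": 0,"hand": 5}
    - {"dx": 0.03,"dy": 0,"dz": -1.3,"ax": 0,"ay": 0,"az": 0,"hand": 5}
    - {"dx": 0.03,"dy": 0,"dz": -1.5,"ax": 0,"ay": 0,"az": 0,"hand": 5}

```text
clock: 9.1
tool_pos: [0.5238, 0.0157, 0.3005]
eef_rot: [0.855, 0.518, 0.001, 0.001]
contact_force: [0.4, -0.4, -1.6]
opening: 0.218
```

```bash
python3 - <<'E'
from h import *
goto([.4729,.2907,.30],62.36)
E
```

```text
t 9.1 pos [0.5238 0.0157 0.3005] yaw 62.37 q [ 0.18  0.53 -0.47  1.82  0.31  0.86 -0.92] F [ 0.37 -0.41 -1.57]
  -> d [ 3.668 -2.877  0.008] a [ 0.021 -0.014  0.002]
```

Call:
servo_tool:
  deltas:
    - {"dx": 0.6,"dy": -0.47,"dz": 0,"ax": 0,"ay": 0,"az": 0,"hand": 5}
    - {"dx": 1.3,"dy": -1.02,"dz": 0,"ax": 0,"ay": 0,"az": 0,"hand": 5}
    - {"dx": 2.0,"dy": -1.57,"dz": 0,"ax": 0,"ay": 0,"az": 0,"hand": 5}
    - {"dx": 2.7,"dy": -2.12,"dz": 0,"ax": 0,"ay": 0,"az": 0,"hand": 5}
    - {"dx": 3.3,"dy": -2.59,"dz": 0,"ax": 0,"ay": 0,"az": 0,"hand": 5}
    - {"dx": 3.67,"dy": -2.87,"dz": 0,"ax": 0,"ay": 0,"az": 0,"hand": 5}
    - {"dx": 3.67,"dy": -2.87,"dz": 0.2,"ax": 0,"ay": 0,"az": 0,"hand": 5}
    - {"dx": 3.67,"dy": -2.87,"dz": 0.3,"ax": 0,"ay": 0,"az": 0,"hand": 5}
    - {"dx": 3.67,"dy": -2.87,"dz": 0.3,"ax": 0,"ay": 0,"az": 0,"hand": 5}

```text
clock: 10.22
tool_pos: [0.4729, 0.2881, 0.28]
eef_rot: [0.856, 0.517, -0.001, 0.001]
contact_force: [0.6, 0.2, -1.3]
opening: 0.215
```

```bash
python3 - <<'E'
from h import *
goto([.4731,.2909,.164],62.36); snap('wrist','w7')
z=load('w7');p=z['p'][:,:,::-1];cv2.imwrite('pics/c13.png',cv2.resize(p[190:340,260:370],None,fx=4,fy=4,interpolation=cv2.INTER_CUBIC))
E
```

```text
t 10.22 pos [0.4729 0.2881 0.28  ] yaw 62.23 q [-0.37  0.6  -0.44  1.75  0.32  0.86 -1.43] F [ 0.59  0.17 -1.3 ]
  -> d [ 0.049 -0.019  1.933] a [-0.002  0.03  -0.022]
```

View pics/c13.png

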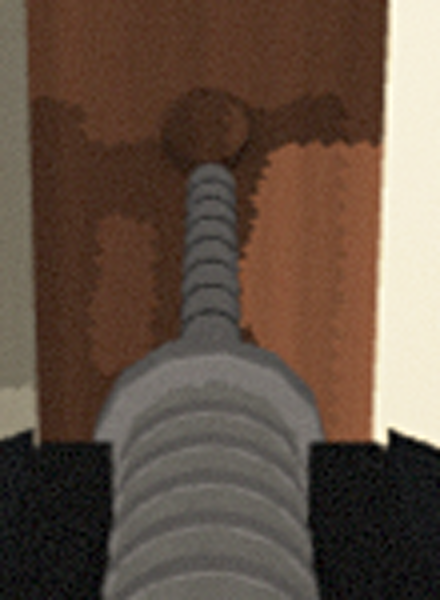

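```bash
python3 - <<'E'
from h import *
z=load('w7')
f=lambda x,y:(260+(x+.5)/4-.5,190+(y+.5)/4-.5)
a=atz(z,*f(211,172),.132);b=atz(z,*f(206,129),.115); print(a,b)
Q=R.from_quat(r.get_state()['eef_rot']); print(Q.inv().apply(b-a)/.06)
E
```

```text
[0.47433044 0.2890128  0.132     ] [0.4749317  0.29209335 0.115     ]
[ 0.05061914 -0.0150796   0.28323941]
```

Call:
servo_tool:
  deltas:
    - {"dx": 0.05,"dy": -0.017,"dz": 0,"ax": 0,"ay": 0,"az": 0,"hand": 5}
    - {"dx": 0.05,"dy": -0.017,"dz": 0.2,"ax": 0,"ay": 0,"az": 0,"hand": 5}
    - {"dx": 0.05,"dy": -0.017,"dz": 0.4,"ax": 0,"ay": 0,"az": 0,"hand": 5}
    - {"dx": 0.05,"dy": -0.017,"dz": 0.7,"ax": 0,"ay": 0,"az": 0,"hand": 5}
    - {"dx": 0.05,"dy": -0.017,"dz": 1.1,"ax": 0,"ay": 0,"az": 0,"hand": 5}
    - {"dx": 0.05,"dy": -0.017,"dz": 1.5,"ax": 0,"ay": 0,"az": 0,"hand": 5}
    - {"dx": 0.05,"dy": -0.017,"dz": 1.75,"ax": 0,"ay": 0,"az": 0,"hand": 5}
    - {"dx": 0.05,"dy": -0.017,"dz": 1.88,"ax": 0,"ay": 0,"az": 0,"hand": 5}
    - {"dx": 0.05,"dy": -0.017,"dz": 1.9,"ax": 0,"ay": 0,"az": 0,"hand": 5}

```text
clock: 11.4
tool_pos: [0.4732, 0.2935, 0.1669]
eef_rot: [0.855, 0.518, -0.0, 0.0]
contact_force: [0.1, -1.0, -0.2]
opening: 0.212
```

Call:
servo_tool:
  deltas:
    - {"dx": -0.02,"dy": 0,"dz": 0.03,"ax": 0,"ay": 0,"az": 0,"hand": 5}
    - {"dx": -0.02,"dy": 0,"dz": 0.05,"ax": 0,"ay": 0,"az": 0,"hand": 5}
    - {"dx": -0.02,"dy": 0,"dz": 0.06,"ax": 0,"ay": 0,"az": 0,"hand": 5}

```text
clock: 11.78
tool_pos: [0.4728, 0.2925, 0.1639]
eef_rot: [0.856, 0.518, 0.0, 0.0]
contact_force: [0.2, 0.6, -0.8]
opening: 0.218
```

Call:
servo_tool:
  deltas:
    - {"dx": 0,"dy": 0,"dz": 0.02,"ax": 0,"ay": 0,"az": 0,"hand": 5}
    - {"dx": 0,"dy": 0,"dz": 0.03,"ax": 0,"ay": 0,"az": 0,"hand": 5}
    - {"dx": 0,"dy": 0,"dz": 0.03,"ax": 0,"ay": 0,"az": 0,"hand": 5}

```text
clock: 12.15
tool_pos: [0.4728, 0.2926, 0.1629]
eef_rot: [0.856, 0.518, 0.001, 0.0]
contact_force: [-1.3, -0.6, 7.1]
opening: 0.218
```

Call:
servo_tool:
  deltas:
    - {"dx": 0,"dy": 0,"dz": 0.01,"ax": 0,"ay": 0,"az": 0,"hand": 26}
    - {"dx": 0,"dy": 0,"dz": 0.01,"ax": 0,"ay": 0,"az": 0,"hand": 40}
    - {"dx": 0,"dy": 0,"dz": 0.01,"ax": 0,"ay": 0,"az": 0,"hand": 50}
    - {"dx": 0,"dy": 0,"dz": -0.3,"ax": 0,"ay": 0,"az": 0,"hand": 50}
    - {"dx": 0,"dy": 0,"dz": -1.0,"ax": 0,"ay": 0,"az": 0,"hand": 50}
    - {"dx": 0,"dy": 0,"dz": -2.0,"ax": 0,"ay": 0,"az": 0,"hand": 50}
    - {"dx": 0,"dy": 0,"dz": -2.0,"ax": 0,"ay": 0,"az": 0,"hand": 50}

```text
clock: 13.02
tool_pos: [0.4745, 0.2945, 0.286]
eef_rot: [0.856, 0.518, 0.005, -0.001]
contact_force: [-0.5, -0.4, -0.8]
opening: 0.569
```

```bash
python3 - <<'E'
from h import *
snap('wrist','w8'); snap('scene','s8')
a=load('w8')['p'][:,:,::-1];b=load('s8')['p'][:,:,::-1]
cv2.imwrite('pics/c14.png',np.hstack([cv2.resize(a[60:360,200:440],(400,500)),cv2.resize(b[210:390,370:540],(400,500))]))
E
```

```text
(no output)
```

View pics/c14.png

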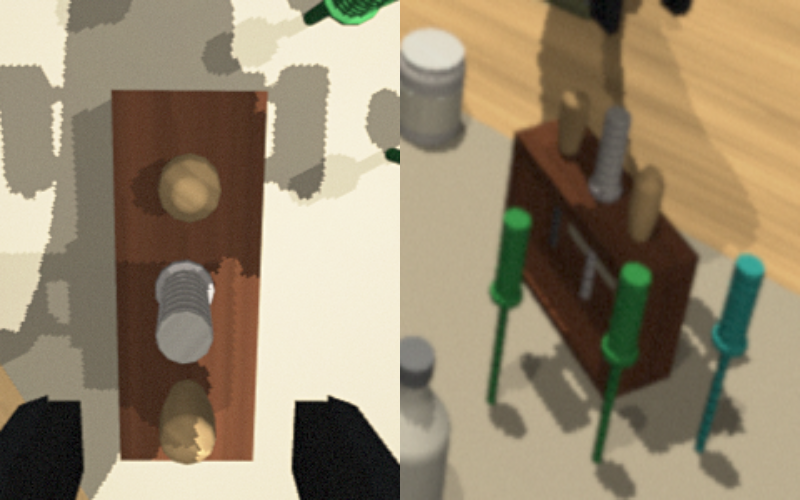

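```bash
python3 - <<'E'
from h import *
goto([.50,-.05,.32],75); goto([.431,-.36,.30],88.6)
E
```

```text
t 13.12 pos [0.4727 0.2922 0.2819] yaw 62.36 q [-0.37  0.6  -0.44  1.75  0.32  0.87 -1.44] F [ 0.08 -0.56 -1.63]
  -> d [-4.842  3.05  -0.635] a [ 6.000e-03 -2.000e-03 -2.106e+00]
t 13.12 pos [0.4727 0.2922 0.2819] yaw 62.36 q [-0.37  0.6  -0.44  1.75  0.32  0.87 -1.44] F [ 0.08 -0.56 -1.63]
  -> d [-9.952  4.428 -0.302] a [ 6.000e-03 -1.000e-03 -4.373e+00]
```

Call:
servo_tool:
  deltas:
    - {"dx": -4.84,"dy": 3.05,"dz": -0.63,"ax": 0,"ay": 0,"az": -2.1,"hand": 60}
    - {"dx": -4.84,"dy": 3.05,"dz": -0.63,"ax": 0,"ay": 0,"az": -2.1,"hand": 60}
    - {"dx": -4.84,"dy": 3.05,"dz": -0.63,"ax": 0,"ay": 0,"az": -2.1,"hand": 60}
    - {"dx": -4.84,"dy": 3.05,"dz": -0.63,"ax": 0,"ay": 0,"az": -2.1,"hand": 60}
    - {"dx": -9.95,"dy": 4.43,"dz": -0.3,"ax": 0,"ay": 0,"az": -4.37,"hand": 60}
    - {"dx": -9.95,"dy": 4.43,"dz": -0.3,"ax": 0,"ay": 0,"az": -4.37,"hand": 60}
    - {"dx": -9.95,"dy": 4.43,"dz": -0.3,"ax": 0,"ay": 0,"az": -4.37,"hand": 60}
    - {"dx": -9.95,"dy": 4.43,"dz": -0.3,"ax": 0,"ay": 0,"az": -4.37,"hand": 60}
    - {"dx": -9.95,"dy": 4.43,"dz": -0.3,"ax": 0,"ay": 0,"az": -4.37,"hand": 60}
    - {"dx": -9.95,"dy": 4.43,"dz": -0.3,"ax": 0,"ay": 0,"az": -4.37,"hand": 60}

```text
clock: 14.38
tool_pos: [0.4349, -0.3275, 0.2987]
eef_rot: [0.716, 0.698, -0.0, -0.002]
contact_force: [1.6, 0.3, 0.2]
opening: 0.679
```

```bash
python3 - <<'E'
from h import *
goto([.431,-.36,.30],88.6)
E
```

```text
t 14.38 pos [ 0.4349 -0.3275  0.2987] yaw 88.6 q [ 0.93  0.59 -0.61  1.75  0.41  0.93  0.12] F [1.62 0.25 0.24]
  -> d [-0.542 -0.052 -0.023] a [-0.026 -0.019  0.001]
```

Call:
servo_tool:
  deltas:
    - {"dx": -0.5,"dy": -0.05,"dz": -0.02,"ax": 0,"ay": 0,"az": 0,"hand": 60}
    - {"dx": -0.5,"dy": -0.05,"dz": -0.02,"ax": 0,"ay": 0,"az": 0,"hand": 60}

```text
clock: 14.62
tool_pos: [0.4307, -0.3582, 0.2994]
eef_rot: [0.718, 0.696, -0.001, -0.002]
contact_force: [-0.2, -0.1, -0.1]
opening: 0.677
```

```bash
python3 - <<'E'
from h import *
snap('wrist','w9')
goto([.431,-.36,.30],88.6)
E
```

```text
t 14.68 pos [ 0.4317 -0.3557  0.2999] yaw 88.5 q [ 0.97  0.61 -0.61  1.71  0.41  0.96  0.17] F [ 0.19  0.81 -0.53]
  -> d [-0.072 -0.009 -0.001] a [-0.024 -0.024 -0.017]
```

View pics/w9.png

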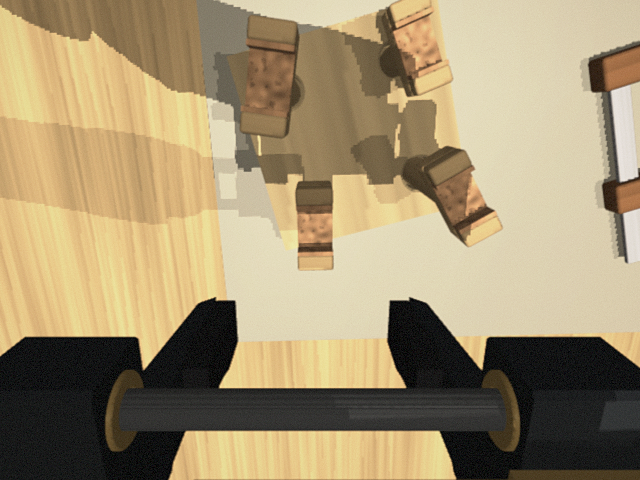

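```bash
python3 - <<'E'
from h import *
z=load('w9');p=z['p'][:,:,::-1];cv2.imwrite('pics/c15.png',cv2.resize(p[170:280,270:360],None,fx=5,fy=5,interpolation=cv2.INTER_CUBIC))
def med(u,v,w=3):
    P=np.array([pt(z,i,j) for i in range(u-w,u+w+1) for j in range(v-w,v+w+1) if z['d'][j,i]>0]); return np.round(np.median(P,0),4)
for n,c in(('SE',(315,225)),('SW',(270,78)),('NE',(460,195)),('NW',(418,48))): print(n,med(*c))
print(med(316,187),med(316,262),med(280,238,2), med(330,60))
E
```

```text
SE [ 0.4332 -0.357   0.1293]
SW [ 0.4102 -0.2595  0.1691]
NE [ 0.5303 -0.3338  0.149 ]
NW [ 0.5072 -0.2387  0.109 ]
[ 0.4346 -0.3285  0.1347] [ 0.4332 -0.3811  0.1421] [ 3.948e-01 -4.047e-01 -3.000e-04] [ 0.4494 -0.2367  0.0393]
```

View pics/c15.png

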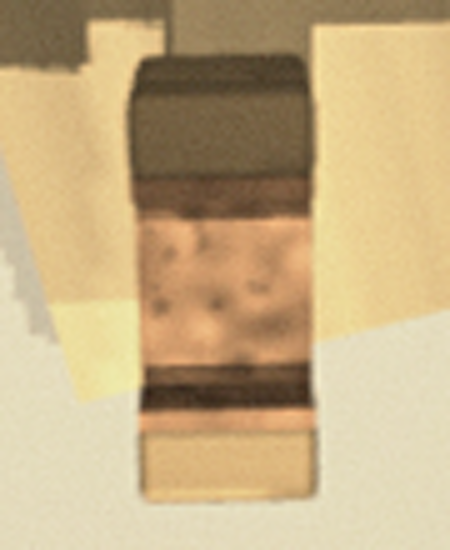

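```bash
python3 - <<'E'
from h import *
z=load('w9')
f=lambda x,y:(270+(x+.5)/5-.5,170+(y+.5)/5-.5)
C=[atz(z,*f(*c),.143) for c in((132,95),(311,95),(141,498),(316,498))]
print(np.round(C,4),np.mean(C,0))
for a,b in((2,0),(3,1)): d=C[b]-C[a]; print(np.linalg.norm(d),np.degrees(np.arctan2(-d[0],d[1])))
c=np.mean(C,0); goto([c[0],c[1],.24],88.6)
E
```

```text
[[ 0.4211 -0.3276  0.143 ]
 [ 0.4453 -0.3282  0.143 ]
 [ 0.42   -0.386   0.143 ]
 [ 0.4452 -0.3866  0.143 ]] [ 0.43288581 -0.35710453  0.143     ]
0.0584039385760938 -1.0749914860338237
0.058399539281230615 -0.13041293264069168
t 14.68 pos [ 0.4317 -0.3557  0.2999] yaw 88.5 q [ 0.97  0.61 -0.61  1.71  0.41  0.96  0.17] F [ 0.19  0.81 -0.53]
  -> d [-0.025  0.024  0.999] a [-0.024 -0.024 -0.017]
```

Call:
servo_tool:
  deltas:
    - {"dx": -0.025,"dy": 0.024,"dz": 0.6,"ax": 0,"ay": 0,"az": -0.1,"hand": 60}
    - {"dx": -0.025,"dy": 0.024,"dz": 1.2,"ax": 0,"ay": 0,"az": -0.1,"hand": 60}
    - {"dx": -0.025,"dy": 0.024,"dz": 1.9,"ax": 0,"ay": 0,"az": -0.1,"hand": 60}
    - {"dx": -0.025,"dy": 0.024,"dz": 2.3,"ax": 0,"ay": 0,"az": -0.1,"hand": 60}
    - {"dx": -0.025,"dy": 0.024,"dz": 2.3,"ax": 0,"ay": 0,"az": -0.1,"hand": 60}
    - {"dx": -0.025,"dy": 0.024,"dz": 2.3,"ax": 0,"ay": 0,"az": -0.1,"hand": 60}

```text
clock: 15.42
tool_pos: [0.435, -0.3562, 0.1646]
eef_rot: [0.711, 0.703, 0.0, 0.0]
contact_force: [0.3, -0.1, 1.0]
opening: 0.682
```

```bash
python3 - <<'E'
from h import *
snap('wrist','w10')
goto([.4329,-.3571,.132],89.2)
E
```

```text
t 15.47 pos [ 0.4351 -0.3567  0.1649] yaw 89.27 q [ 0.9   0.78 -0.5   1.84  0.58  0.67  0.04] F [0.   0.03 0.66]
  -> d [-0.006 -0.037  0.549] a [0.017 0.005 0.011]
```

View pics/w10.png

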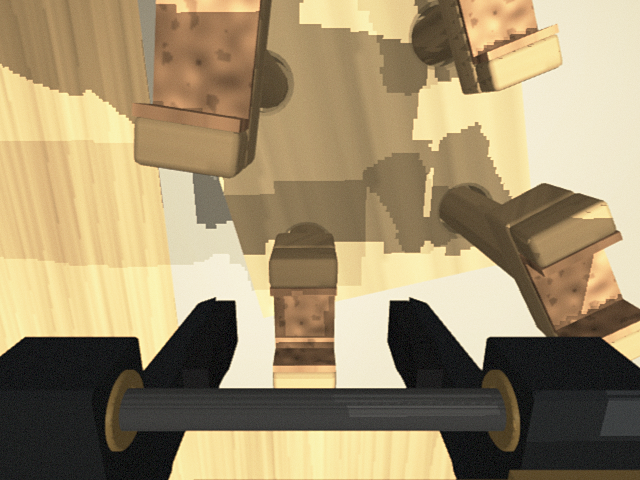

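Call:
servo_tool:
  deltas:
    - {"dx": 0,"dy": -0.037,"dz": 0,"ax": 0,"ay": 0,"az": 0,"hand": 48}
    - {"dx": 0,"dy": -0.037,"dz": 0.2,"ax": 0,"ay": 0,"az": 0,"hand": 48}
    - {"dx": 0,"dy": -0.037,"dz": 0.4,"ax": 0,"ay": 0,"az": 0,"hand": 48}
    - {"dx": 0,"dy": -0.037,"dz": 0.54,"ax": 0,"ay": 0,"az": 0,"hand": 48}
    - {"dx": 0,"dy": -0.037,"dz": 0.54,"ax": 0,"ay": 0,"az": 0,"hand": 48}

```text
clock: 16.1
tool_pos: [0.4314, -0.357, 0.1303]
eef_rot: [0.712, 0.702, -0.0, -0.001]
contact_force: [-0.9, 0.3, 0.1]
opening: 0.545
```

```bash
python3 - <<'E'
from h import *
snap('wrist','w11')
goto([.4329,-.3571,.132],89.2)
E
```

```text
t 16.15 pos [ 0.4317 -0.3571  0.1309] yaw 89.21 q [ 0.88  0.83 -0.46  1.86  0.62  0.59  0.01] F [-0.67 -0.99  0.91]
  -> d [ 0.     0.019 -0.019] a [-0.007 -0.005  0.001]
```

View pics/w11.png

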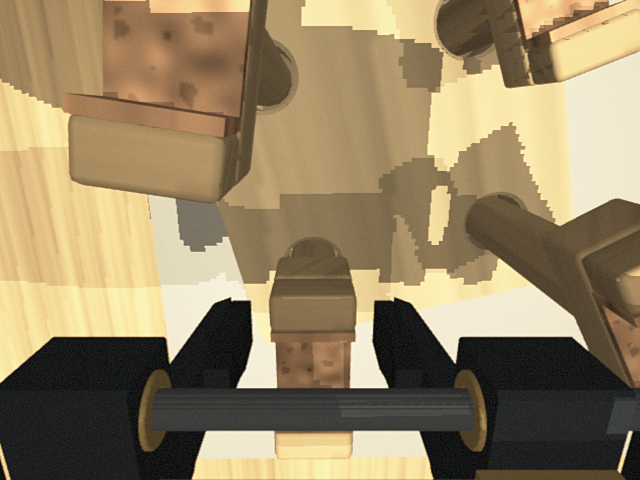

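Call:
servo_tool:
  deltas:
    - {"dx": 0,"dy": 0,"dz": 0,"ax": 0,"ay": 0,"az": 0,"hand": 36}
    - {"dx": 0,"dy": 0,"dz": 0,"ax": 0,"ay": 0,"az": 0,"hand": 28}
    - {"dx": 0,"dy": 0,"dz": 0,"ax": 0,"ay": 0,"az": 0,"hand": 20}
    - {"dx": 0,"dy": 0,"dz": 0,"ax": 0,"ay": 0,"az": 0,"hand": 12}
    - {"dx": 0,"dy": 0,"dz": 0,"ax": 0,"ay": 0,"az": 0,"hand": 12}
  newtons: 30

```text
clock: 16.77
tool_pos: [0.432, -0.3574, 0.1317]
eef_rot: [0.712, 0.702, 0.0, 0.0]
contact_force: [0.6, 0.4, 3.1]
opening: 0.292
```

Call:
servo_tool:
  deltas:
    - {"dx": 0,"dy": 0,"dz": -0.2,"ax": 0,"ay": 0,"az": 0,"hand": 12}
    - {"dx": 0,"dy": 0,"dz": -0.6,"ax": 0,"ay": 0,"az": 0,"hand": 12}
    - {"dx": 0,"dy": 0,"dz": -1.2,"ax": 0,"ay": 0,"az": 0,"hand": 12}
    - {"dx": 0,"dy": 0,"dz": -1.9,"ax": 0,"ay": 0,"az": 0,"hand": 12}
    - {"dx": 0,"dy": 0,"dz": -2.6,"ax": 0,"ay": 0,"az": 0,"hand": 12}
    - {"dx": 0,"dy": 0,"dz": -3.3,"ax": 0,"ay": 0,"az": 0,"hand": 12}
    - {"dx": 0,"dy": 0,"dz": -3.3,"ax": 0,"ay": 0,"az": 0,"hand": 12}

```text
clock: 17.65
tool_pos: [0.4334, -0.3577, 0.333]
eef_rot: [0.712, 0.702, 0.001, 0.003]
contact_force: [0.1, 0.6, -2.4]
opening: 0.291
```

```bash
python3 - <<'E'
from h import *
snap('wrist','w12');snap('scene','s12')
goto([.5221,.0155,.30],104)
E
```

```text
t 17.75 pos [ 0.4312 -0.3572  0.3293] yaw 89.19 q [ 0.99  0.58 -0.64  1.67  0.39  1.03  0.21] F [ 0.39  0.29 -0.44]
  -> d [6.232 1.427 0.486] a [-0.007  0.    -2.468]
```

View pics/w12.png

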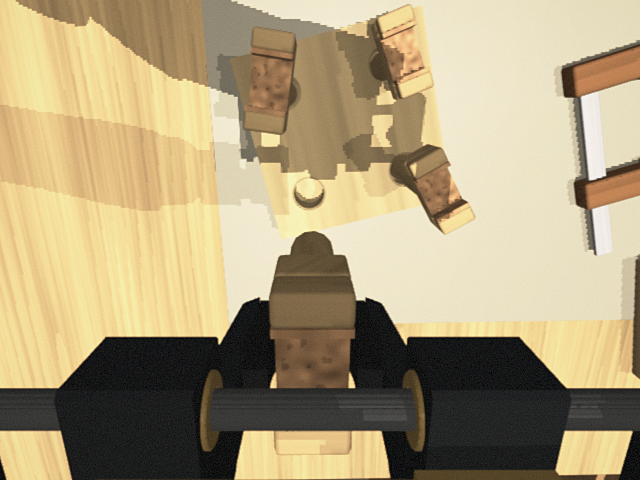

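View pics/s12.png

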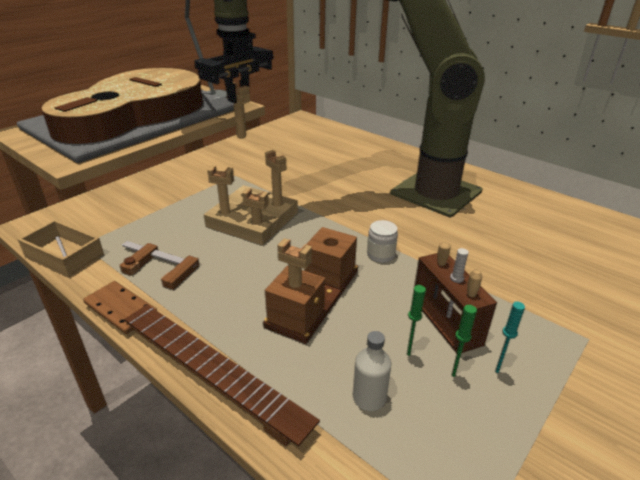

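Call:
servo_tool:
  deltas:
    - {"dx": 0.7,"dy": 0.16,"dz": 0,"ax": 0,"ay": 0,"az": -0.3,"hand": 12}
    - {"dx": 1.6,"dy": 0.37,"dz": 0,"ax": 0,"ay": 0,"az": -0.7,"hand": 12}
    - {"dx": 2.5,"dy": 0.57,"dz": 0,"ax": 0,"ay": 0,"az": -1.1,"hand": 12}
    - {"dx": 3.4,"dy": 0.78,"dz": 0,"ax": 0,"ay": 0,"az": -1.5,"hand": 12}
    - {"dx": 4.3,"dy": 0.98,"dz": 0,"ax": 0,"ay": 0,"az": -1.9,"hand": 12}
    - {"dx": 5.2,"dy": 1.19,"dz": 0,"ax": 0,"ay": 0,"az": -2.2,"hand": 12}
    - {"dx": 5.9,"dy": 1.35,"dz": 0.2,"ax": 0,"ay": 0,"az": -2.4,"hand": 12}
    - {"dx": 6.23,"dy": 1.43,"dz": 0.49,"ax": 0,"ay": 0,"az": -2.47,"hand": 12}
    - {"dx": 6.23,"dy": 1.43,"dz": 0.49,"ax": 0,"ay": 0,"az": -2.47,"hand": 12}
    - {"dx": 6.23,"dy": 1.43,"dz": 0.49,"ax": 0,"ay": 0,"az": -2.47,"hand": 12}

```text
clock: 19.0
tool_pos: [0.5224, 0.0137, 0.2994]
eef_rot: [0.616, 0.788, -0.001, -0.0]
contact_force: [0.5, -0.3, 0.5]
opening: 0.291
```

```bash
python3 - <<'E'
from h import *
snap('wrist','w13')
goto([.5220,.016,.24],104)
E
```

```text
t 19.05 pos [0.5226 0.0135 0.2998] yaw 103.88 q [ 0.31  0.58 -0.69  1.81  0.45  0.92 -0.34] F [ 0.35  0.26 -0.95]
  -> d [0.044 0.001 0.997] a [-0.011  0.009 -0.02 ]
```

View pics/w13.png

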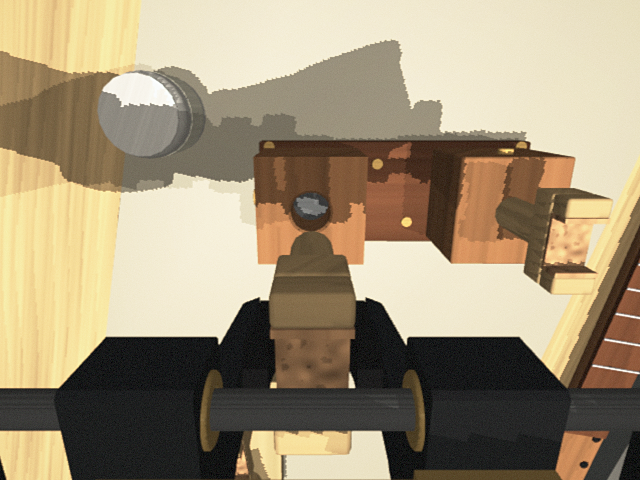

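```bash
python3 - <<'E'
from h import *
z=load('w13');p=z['p'][:,:,::-1];cv2.imwrite('pics/c16.png',cv2.resize(p[140:280,250:375],None,fx=5,fy=4.2,interpolation=cv2.INTER_CUBIC))
cv2.imwrite('pics/c17.png',cv2.resize(p[140:300,420:620],None,fx=3.5,fy=3.5,interpolation=cv2.INTER_CUBIC))
E
```

```text
(no output)
```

View pics/c16.png

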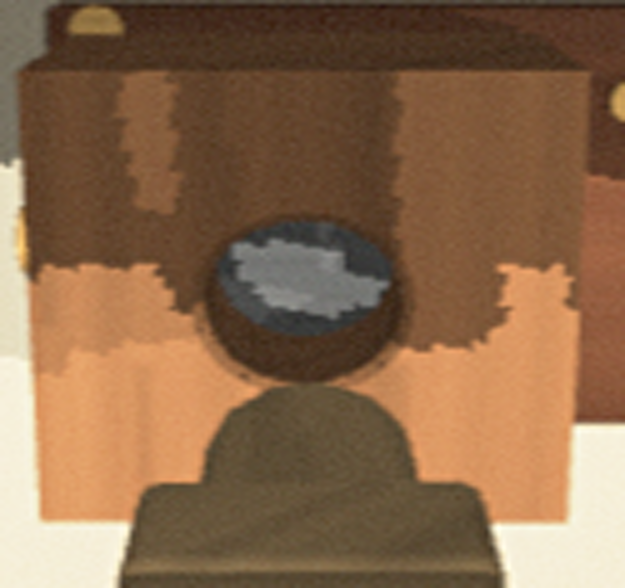

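View pics/c17.png

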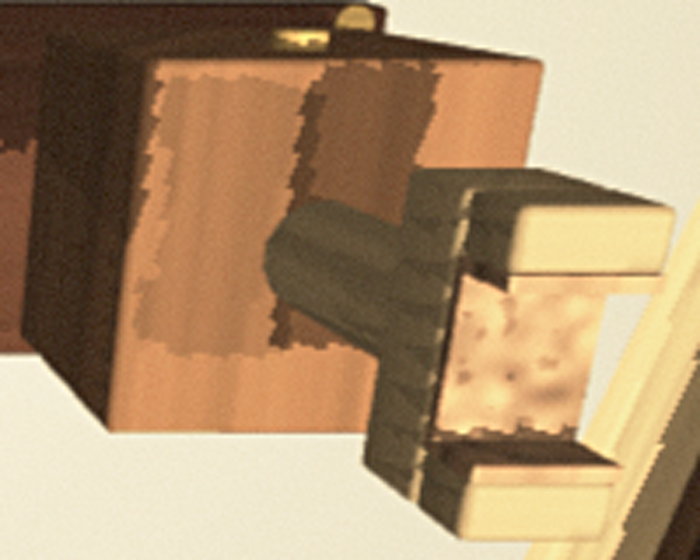

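```bash
python3 - <<'E'
from h import *
z=load('w13')
f=lambda x,y:(250+(x+.5)/5-.5,140+(y+.5)/4.2-.5)
g=lambda x,y:(420+(x+.5)/3.5-.5,140+(y+.5)/3.5-.5)
C=[atz(z,*f(*c),.1) for c in((20,72),(590,72),(568,522),(41,522))]; print('blk',np.round(C,4),np.mean(C,0))
for a,b in((0,1),(3,2)): d=C[b]-C[a]; print(np.linalg.norm(d),np.degrees(np.arctan2(d[1],d[0])))
for a,b in((0,3),(1,2)): d=C[a]-C[b]; print(np.linalg.norm(d),np.degrees(np.arctan2(-d[0],d[1])))
print('sock',atz(z,*f(306,300),.1))
D=[atz(z,*g(*c),.1) for c in((152,60),(541,60),(375,432),(110,432))]
for a,b in((0,1),(3,2)): d=D[b]-D[a]; print(np.linalg.norm(d),np.degrees(np.arctan2(d[1],d[0])))
T=r.get_state()['tool_pos']; foot=T-[0,0,.1217]
def fp(P): u,v=proj(z,P); return ((u+.5-250)*5-.5,(v+.5-140)*4.2-.5)
Q=R.from_quat(r.get_state()['eef_rot'])
for off in((.010,0,0),(-.01,0,0),(0,.01,0),(0,-.01,0),(0,0,0)): print('foot',off,np.round(fp(foot+Q.apply(off)),1))
for off in((.013,0,0),(0,.013,0),(0,-.013,0)): print('stem3mm up',off,np.round(fp(foot+[0,0,.003]+Q.apply(off)),1))
E
```

```text
blk [[ 0.4684  0.0483  0.1   ]
 [ 0.5529  0.0693  0.1   ]
 [ 0.5739 -0.0154  0.1   ]
 [ 0.4892 -0.0366  0.1   ]] [0.52109414 0.01640846 0.1       ]
0.08705697701474423 13.999897424794131
0.08730616474571076 14.041613189384526
0.08733256706497287 13.783684793147577
0.0872684166357549 13.947114519801591
sock [0.52101726 0.01761773 0.1       ]
0.08465208989801212 13.999905971353945
0.06252113423370802 14.041261488391637
foot (0.01, 0, 0) [307.2 385.8]
foot (-0.01, 0, 0) [307.1 515.1]
foot (0, 0.01, 0) [388.1 451.4]
foot (0, -0.01, 0) [226.2 451.1]
foot (0, 0, 0) [307.1 451.2]
stem3mm up (0.013, 0, 0) [307.1 371.5]
stem3mm up (0, 0.013, 0) [413.5 457.9]
stem3mm up (0, -0.013, 0) [200.5 457.5]
```

```bash
python3 - <<'E'
from h import *
goto([.5213,.0180,.235],104)
E
```

```text
t 19.05 pos [0.5226 0.0135 0.2998] yaw 103.88 q [ 0.31  0.58 -0.69  1.81  0.45  0.92 -0.34] F [ 0.35  0.26 -0.95]
  -> d [ 0.079 -0.003  1.08 ] a [-0.011  0.009 -0.02 ]
```

Call:
servo_tool:
  deltas:
    - {"dx": 0.08,"dy": 0,"dz": 0.4,"ax": 0,"ay": 0,"az": 0,"hand": 12}
    - {"dx": 0.08,"dy": 0,"dz": 0.8,"ax": 0,"ay": 0,"az": 0,"hand": 12}
    - {"dx": 0.08,"dy": 0,"dz": 1.0,"ax": 0,"ay": 0,"az": 0,"hand": 12}
    - {"dx": 0.08,"dy": 0,"dz": 1.08,"ax": 0,"ay": 0,"az": 0,"hand": 12}
    - {"dx": 0.08,"dy": 0,"dz": 1.08,"ax": 0,"ay": 0,"az": 0,"hand": 12}

```text
clock: 19.68
tool_pos: [0.522, 0.0196, 0.2355]
eef_rot: [0.616, 0.788, 0.0, 0.0]
contact_force: [0.5, 0.8, -0.7]
opening: 0.294
```

```bash
python3 - <<'E'
from h import *
snap('wrist','w14');snap('scene','s14');snap('top','t14')
goto([.5213,.0180,.235],104)
a=load('w14')['p'][:,:,::-1];b=load('s14')['p'][:,:,::-1]
cv2.imwrite('pics/c18.png',cv2.resize(a[180:330,240:390],None,fx=4,fy=4,interpolation=cv2.INTER_CUBIC))
cv2.imwrite('pics/c19.png',cv2.resize(b[170:310,260:400],None,fx=4,fy=4,interpolation=cv2.INTER_CUBIC))
E
```

```text
t 19.82 pos [0.5222 0.0199 0.2358] yaw 104.0 q [ 0.26  0.65 -0.63  1.89  0.54  0.77 -0.43] F [-0.51  0.45 -0.47]
  -> d [-0.028 -0.023  0.014] a [0.013 0.003 0.   ]
```

View pics/c18.png

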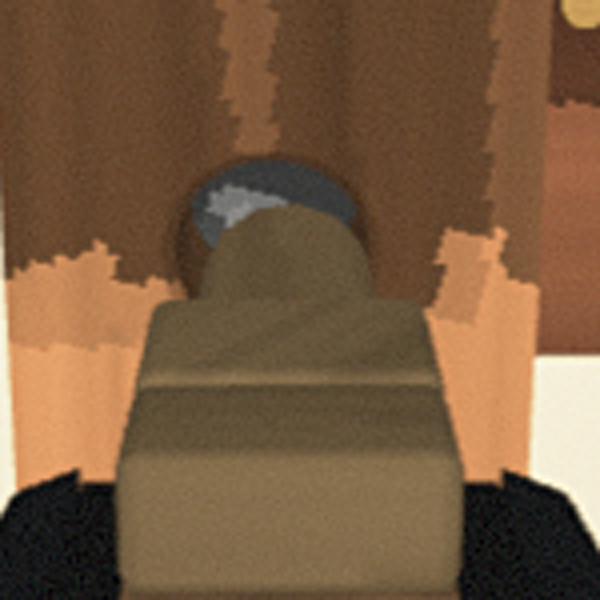

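View pics/c19.png

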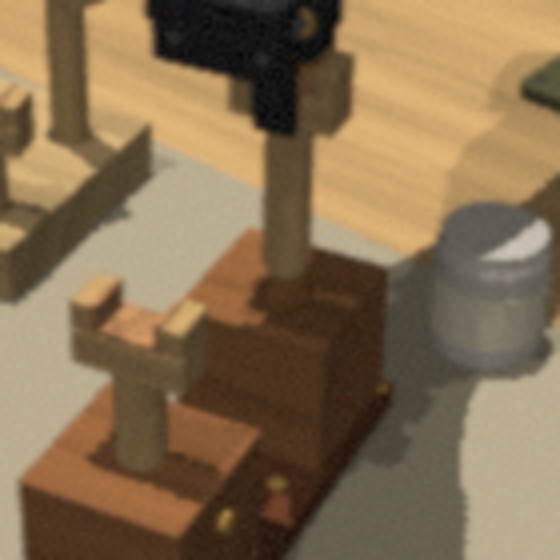

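```bash
python3 - <<'E'
from h import *
z=load('w14')
def q(P): u,v=proj(z,P); return np.round(((u+.5-240)*4-.5,(v+.5-180)*4-.5),1)
T=np.array([.5221,.0198,.2357]); Q=R.from_euler('z',104,degrees=True)*R.from_euler('x',180,degrees=True)
foot=T-[0,0,.1217]
for off in((.013,0,0),(0,.013,0),(0,-.013,0)): print('stem',off,q(foot+[0,0,.003]+Q.apply(off)))
print('foot top',q(foot+Q.apply((.01,0,0))))
for S in([.5216,.0170,.1],[.521,.0164,.1]):
  for off in((.016,0,0),(-.016,0,0),(0,.016,0),(0,-.016,0)): print('hole',S,off,q(S+Q.apply(off)))
z=load('s14'); p=z['p']
def q(P): u,v=proj(z,P); return np.round(((u+.5-260)*4-.5,(v+.5-170)*4-.5),1)
th=np.linspace(0,2*np.pi,60)
S=np.array([.5216,.0170,.1]);H=np.array([q(S+[.016*np.cos(t),.016*np.sin(t),0]) for t in th]);print('scene hole',H.min(0),H.max(0))
H=np.array([q(foot+[.013*np.cos(t),.013*np.sin(t),.003]) for t in th]);print('scene foot',H.min(0),H.max(0))
E
```

```text
stem (0.013, 0, 0) [282.7 190.9]
stem (0, 0.013, 0) [367.9 273.1]
stem (0, -0.013, 0) [197.7 273. ]
foot top [282.8 204.7]
hole [0.5216, 0.017, 0.1] (0.016, 0, 0) [275.9 160.1]
hole [0.5216, 0.017, 0.1] (-0.016, 0, 0) [276.3 347.2]
hole [0.5216, 0.017, 0.1] (0, 0.016, 0) [374.3 255.4]
hole [0.5216, 0.017, 0.1] (0, -0.016, 0) [177.9 255.3]
hole [0.521, 0.0164, 0.1] (0.016, 0, 0) [271.4 162.8]
hole [0.521, 0.0164, 0.1] (-0.016, 0, 0) [271.9 349.6]
hole [0.521, 0.0164, 0.1] (0, 0.016, 0) [369.8 258. ]
hole [0.521, 0.0164, 0.1] (0, -0.016, 0) [173.5 257.9]
scene hole [254.  271.6] [312.6 305.2]
scene foot [263.3 251.4] [311.4 278.5]
```

Call:
servo_tool:
  deltas:
    - {"dx": 0.015,"dy": -0.033,"dz": 0,"ax": 0,"ay": 0,"az": 0,"hand": 12}
    - {"dx": 0.015,"dy": -0.033,"dz": 0.05,"ax": 0,"ay": 0,"az": 0,"hand": 12}
    - {"dx": 0.015,"dy": -0.033,"dz": 0.13,"ax": 0,"ay": 0,"az": 0,"hand": 12}
    - {"dx": 0.015,"dy": -0.033,"dz": 0.21,"ax": 0,"ay": 0,"az": 0,"hand": 12}
    - {"dx": 0.015,"dy": -0.033,"dz": 0.28,"ax": 0,"ay": 0,"az": 0,"hand": 12}
    - {"dx": 0.015,"dy": -0.033,"dz": 0.28,"ax": 0,"ay": 0,"az": 0,"hand": 12}

```text
clock: 20.58
tool_pos: [0.5194, 0.0202, 0.2179]
eef_rot: [0.616, 0.788, -0.0, -0.0]
contact_force: [0.3, -0.1, -0.6]
opening: 0.296
```

```bash
python3 - <<'E'
from h import *
s=r.get_state(); print(s['contact_force'],s['moment']); snap('wrist','w15');snap('scene','s15')
goto([.5200,.0203,.184],104)
a=load('w15')['p'][:,:,::-1];b=load('s15')['p'][:,:,::-1]
cv2.imwrite('pics/c20.png',np.hstack([cv2.resize(a[170:320,240:390],None,fx=2.6,fy=3,interpolation=cv2.INTER_CUBIC),cv2.resize(b[170:320,260:400],None,fx=2.8,fy=3,interpolation=cv2.INTER_CUBIC)]))
E
```

```text
[ 0.28595719 -0.13897594 -0.57355169] [ 0.00740562 -0.04697123 -0.04100186]
t 20.68 pos [0.5196 0.0204 0.2183] yaw 104.02 q [ 0.24  0.68 -0.61  1.92  0.57  0.73 -0.45] F [-0.87  0.87 -1.46]
  -> d [-0.002  0.005  0.572] a [ 0.    -0.     0.003]
```

View pics/c20.png

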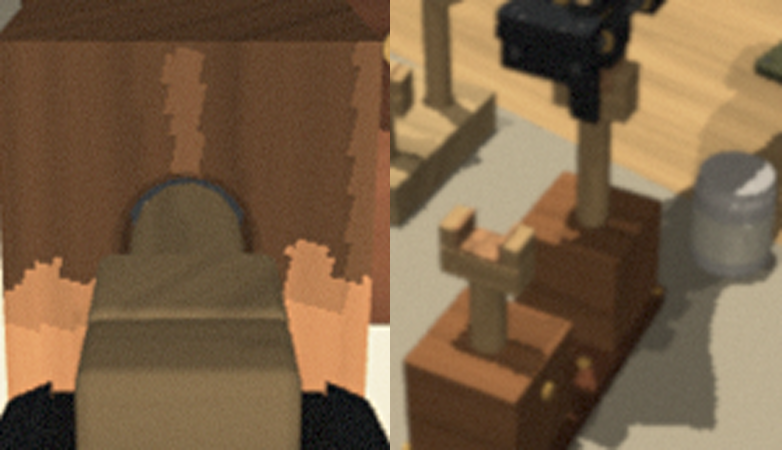

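Call:
servo_tool:
  deltas:
    - {"dx": 0,"dy": 0,"dz": 0.06,"ax": 0,"ay": 0,"az": 0,"hand": 12}
    - {"dx": 0,"dy": 0,"dz": 0.12,"ax": 0,"ay": 0,"az": 0,"hand": 12}
    - {"dx": 0,"dy": 0,"dz": 0.18,"ax": 0,"ay": 0,"az": 0,"hand": 12}
    - {"dx": 0,"dy": 0,"dz": 0.18,"ax": 0,"ay": 0,"az": 0,"hand": 12}

```text
clock: 21.18
tool_pos: [0.5194, 0.0201, 0.2072]
eef_rot: [0.616, 0.788, -0.0, -0.0]
contact_force: [0.7, -0.8, -1.2]
opening: 0.294
```

Foot 15 mm deep, no side force. Continue.

Call:
servo_tool:
  deltas:
    - {"dx": 0,"dy": 0,"dz": 0.06,"ax": 0,"ay": 0,"az": 0,"hand": 12}
    - {"dx": 0,"dy": 0,"dz": 0.12,"ax": 0,"ay": 0,"az": 0,"hand": 12}
    - {"dx": 0,"dy": 0,"dz": 0.18,"ax": 0,"ay": 0,"az": 0,"hand": 12}
    - {"dx": 0,"dy": 0,"dz": 0.24,"ax": 0,"ay": 0,"az": 0,"hand": 12}
    - {"dx": 0,"dy": 0,"dz": 0.29,"ax": 0,"ay": 0,"az": 0,"hand": 12}
    - {"dx": 0,"dy": 0,"dz": 0.29,"ax": 0,"ay": 0,"az": 0,"hand": 12}

```text
clock: 21.92
tool_pos: [0.5195, 0.0202, 0.1899]
eef_rot: [0.616, 0.788, -0.0, -0.0]
contact_force: [-0.2, -0.4, -1.3]
opening: 0.292
```

Expected contact at about 0.184; approach in small steps.

Call:
servo_tool:
  deltas:
    - {"dx": 0,"dy": 0,"dz": 0.02,"ax": 0,"ay": 0,"az": 0,"hand": 12}
    - {"dx": 0,"dy": 0,"dz": 0.04,"ax": 0,"ay": 0,"az": 0,"hand": 12}
    - {"dx": 0,"dy": 0,"dz": 0.06,"ax": 0,"ay": 0,"az": 0,"hand": 12}
    - {"dx": 0,"dy": 0,"dz": 0.08,"ax": 0,"ay": 0,"az": 0,"hand": 12}
    - {"dx": 0,"dy": 0,"dz": 0.08,"ax": 0,"ay": 0,"az": 0,"hand": 12}

```text
clock: 22.55
tool_pos: [0.5196, 0.0202, 0.1853]
eef_rot: [0.616, 0.788, -0.0, 0.0]
contact_force: [1.2, -0.7, -0.9]
opening: 0.29
```

Call:
servo_tool:
  deltas:
    - {"dx": 0,"dy": 0,"dz": 0.01,"ax": 0,"ay": 0,"az": 0,"hand": 12}
    - {"dx": 0,"dy": 0,"dz": 0.02,"ax": 0,"ay": 0,"az": 0,"hand": 12}
    - {"dx": 0,"dy": 0,"dz": 0.02,"ax": 0,"ay": 0,"az": 0,"hand": 12}

```text
clock: 22.92
tool_pos: [0.5196, 0.0203, 0.1843]
eef_rot: [0.616, 0.788, 0.0, 0.0]
contact_force: [-0.5, -1.6, 1.2]
opening: 0.295
```

Call:
servo_tool:
  deltas:
    - {"dx": 0,"dy": 0,"dz": 0.01,"ax": 0,"ay": 0,"az": 0,"hand": 12}
    - {"dx": 0,"dy": 0,"dz": 0.015,"ax": 0,"ay": 0,"az": 0,"hand": 12}
    - {"dx": 0,"dy": 0,"dz": 0.015,"ax": 0,"ay": 0,"az": 0,"hand": 12}

```text
clock: 23.3
tool_pos: [0.5198, 0.0204, 0.1843]
eef_rot: [0.616, 0.788, 0.0, 0.001]
contact_force: [-2.2, -2.0, 10.4]
opening: 0.291
```

Call:
servo_tool:
  deltas:
    - {"dx": 0,"dy": 0,"dz": -0.01,"ax": 0,"ay": 0,"az": 0,"hand": 12}
    - {"dx": 0,"dy": 0,"dz": -0.01,"ax": 0,"ay": 0,"az": 0,"hand": 28}
    - {"dx": 0,"dy": 0,"dz": -0.01,"ax": 0,"ay": 0,"az": 0,"hand": 32}
    - {"dx": 0,"dy": 0,"dz": -0.01,"ax": 0,"ay": 0,"az": 0,"hand": 40}
    - {"dx": 0,"dy": 0,"dz": -0.01,"ax": 0,"ay": 0,"az": 0,"hand": 50}
    - {"dx": 0,"dy": 0,"dz": -0.01,"ax": 0,"ay": 0,"az": 0,"hand": 50}

```text
clock: 24.05
tool_pos: [0.5196, 0.0203, 0.1838]
eef_rot: [0.616, 0.788, -0.0, -0.0]
contact_force: [-0.3, 0.7, -0.4]
opening: 0.568
```

Call:
servo_tool:
  deltas:
    - {"dx": 0,"dy": 0,"dz": -0.3,"ax": 0,"ay": 0,"az": 0,"hand": 50}
    - {"dx": 0,"dy": 0,"dz": -0.9,"ax": 0,"ay": 0,"az": 0,"hand": 50}
    - {"dx": 0,"dy": 0,"dz": -1.7,"ax": 0,"ay": 0,"az": 0,"hand": 50}
    - {"dx": 0,"dy": 0,"dz": -2.5,"ax": 0,"ay": 0,"az": 0,"hand": 50}
    - {"dx": 0,"dy": 0,"dz": -3.0,"ax": 0,"ay": 0,"az": 0,"hand": 50}
    - {"dx": 0,"dy": 0,"dz": -3.0,"ax": 0,"ay": 0,"az": 0,"hand": 50}

```text
clock: 24.8
tool_pos: [0.5206, 0.0208, 0.3659]
eef_rot: [0.616, 0.788, 0.002, 0.002]
contact_force: [0.0, 0.2, -0.2]
opening: 0.568
```

```bash
python3 - <<'E'
from h import *
snap('wrist','w16');snap('scene','s16');snap('top','t16')
goto([.5200,.0203,.184],104)
E
```

```text
t 24.95 pos [0.5189 0.0199 0.3626] yaw 104.01 q [ 0.33  0.5  -0.73  1.72  0.38  1.06 -0.28] F [ 0.17 -0.18 -0.02]
  -> d [0.003 0.027 2.977] a [-0.023  0.002  0.002]
```

View pics/w16.png

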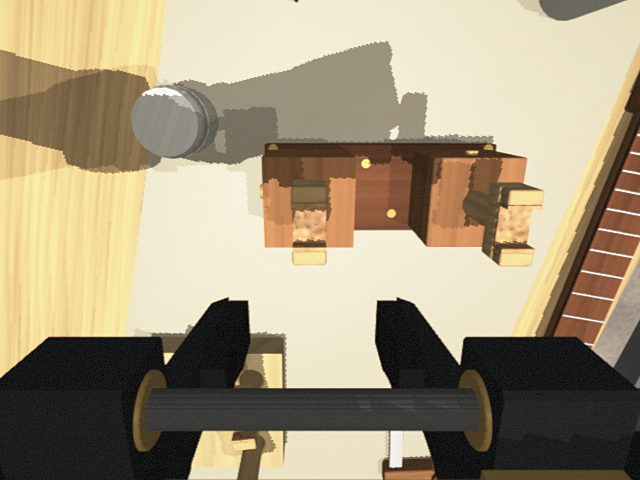

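View pics/s16.png

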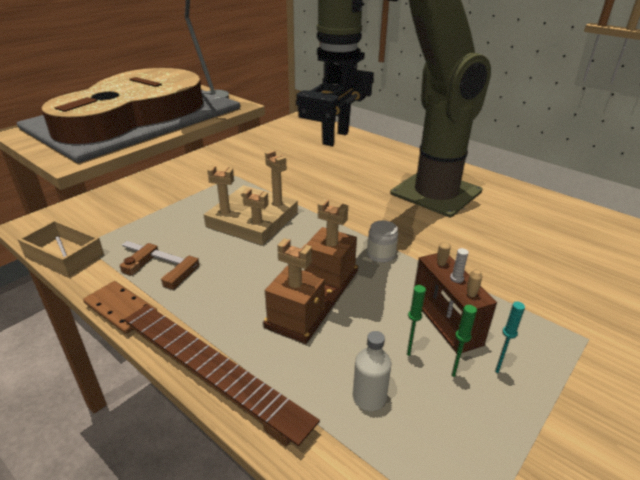

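Post stands in the socket at (310,222) in the wrist view, parallel to the fitted saddle at (515,222). Checking yaw, level and bystanders numerically.

```bash
python3 - <<'E'
from h import *
z=load('w16');p=z['p'][:,:,::-1]
def med(u,v,w=3):
    P=np.array([pt(z,i,j) for i in range(u-w,u+w+1) for j in range(v-w,v+w+1) if z['d'][j,i]>0]); return np.median(P,0)
a,b=med(310,194,4),med(310,259,3); print('seat',med(310,225,5),'horns',a,b); d=a-b
c,e=med(520,195),med(515,257); print('fitted seat',med(515,222),'horns',c,e)
cv2.imwrite('pics/c21.png',cv2.resize(p[140:280,255:365],None,fx=5,fy=4.2,interpolation=cv2.INTER_CUBIC))
t=load('t16')['p'].astype(int)-load('top0')['p'].astype(int)
m=np.abs(t).max(2)
for n,(u,v) in dict(glue=(228,184),oil=(330,340),clamp=(485,175)).items(): print(n,(m[v-25:v+25,u-35:u+35]>40).mean())
E
```

```text
seat [0.52180101 0.01769954 0.18152383] horns [0.51544907 0.04332354 0.19461113] [ 0.52741845 -0.00463526  0.19456689]
fitted seat [0.67622878 0.0571962  0.17669573] horns [0.66456146 0.07890859 0.19003751] [0.6798906  0.03304234 0.18976757]
glue 0.0
oil 0.5071428571428571
clamp 0.0
```

View pics/c21.png

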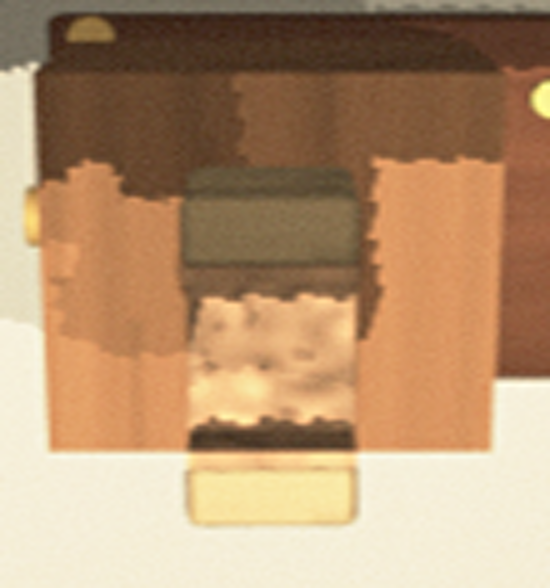

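View pics/t16.png

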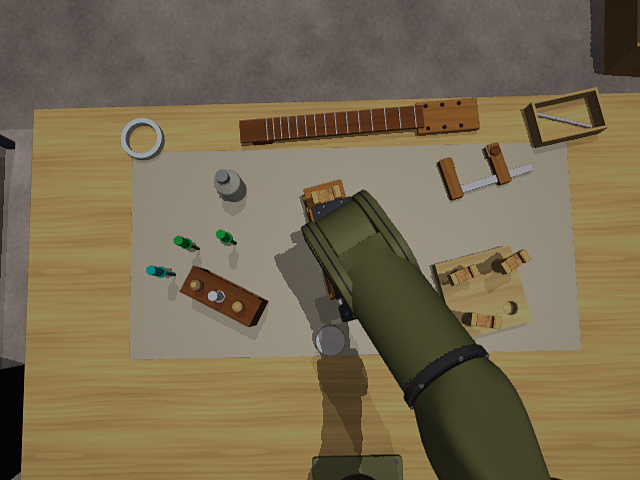

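```bash
python3 -c "
from h import *
print(r.finish_job(), r.get_state()['clock'])"
```

```text
the job is handed in; nothing more can be done
the job is handed in; nothing more can be done
```

The 120 mm post (post_b) now stands in the socket, and I handed the job in at about 25 s on the robot's clock.

- **Depth:** I probed the socket with the steel rod and touched the bottom twice. The bottom is about 37.5 mm below the mouth, and the camera's depth reading agrees.
- **Choice of post:** The fitted seat is about 77.7 mm above the mouth, so the ideal post is about 115 mm long. The 120 mm post is the nearest.
- **Rod:** It hangs in its hole again. Its collar touched down at the same height as before I lifted it, so it had not slipped in the grip.
- **Placing:** I lowered the post slowly until it touched the bottom, within 1 mm of the expected height and with about 10 N pressing down. Then I released it.

**Last checks:**
- **Level:** The post's seat reads 4.8 mm above the fitted one, as expected.
- **Upright:** Both horns of the post are at the same height.
- **Groove:** It looks in line with the fitted one in the wrist picture, at about 14°. My rough reading from the horn depths is within about half a degree of that for the new post. For the fitted rest it gave about 18°, because those sample points were off-centre. I relied on the block edges, which gave 14.0°.
- **Other things:** The other three posts stand in the rack. The bottle and clamp have not moved. An automatic before-and-after comparison flagged the tin, but it is in the same place and only the arm's shadow had changed there.

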